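# Set up the hardness reference blocks for their soak

## Task

Seat every stepped steel reference block flat in a pocket of the aluminium plate, one toe tilted in under the keeper strip and then the other end down, any block in any pocket; once all are seated, wind the soak timer's key clockwise to its stop, in several partial turns. The blocks' closed grey storage boxes go squarely one on another in a single column on the heavy painted box of the same size that stands by itself farther back at the right; leave the loupe, the memory stick and the round specimen alone.

Things in the scene. Friction and masses are not known exactly. Their poses are not given: they have to be found in the camera images.
- block_0: steel reference block, 0.28 kg: foot 76 x 30 mm, 7 mm high, on it a body 60 x 30 mm that rises to 28 mm, so a toe 8 mm long and 7 mm high sticks out at each end of its x axis; ends alike. Two or three alike are there, at the left, in front of a cabinet 317 mm tall (x over 0.52, y over 0.21 m). Origin: centre of the underside, x along its length, y across its width, z up.
- block_1: steel reference block, 0.28 kg: foot 76 x 30 mm, 7 mm high, on it a body 60 x 30 mm that rises to 28 mm, so a toe 8 mm long and 7 mm high sticks out at each end of its x axis; ends alike. Two or three alike are there, at the left, in front of a cabinet 317 mm tall (x over 0.52, y over 0.21 m). Origin: centre of the underside, x along its length, y across its width, z up.
- block_2: steel reference block, 0.28 kg: foot 76 x 30 mm, 7 mm high, on it a body 60 x 30 mm that rises to 28 mm, so a toe 8 mm long and 7 mm high sticks out at each end of its x axis; ends alike. Two or three alike are there, at the left, in front of a cabinet 317 mm tall (x over 0.52, y over 0.21 m). Origin: centre of the underside, x along its length, y across its width, z up.
- box_0: closed grey storage box with a thin dark lid seam and a paper label on top, 86 x 56 x 28 mm (x, y, z), about 0.1 kg, edges rounded 2 mm, cannot be opened; two or three of the boxes box_0 to box_2 are there. Origin at the centre of its underside, z up.
- box_1: closed grey storage box with a thin dark lid seam and a paper label on top, 86 x 56 x 28 mm (x, y, z), about 0.1 kg, edges rounded 2 mm, cannot be opened; two or three of the boxes box_0 to box_2 are there. Origin at the centre of its underside, z up.
- box_2: closed grey storage box with a thin dark lid seam and a paper label on top, 86 x 56 x 28 mm (x, y, z), about 0.1 kg, edges rounded 2 mm, cannot be opened; two or three of the boxes box_0 to box_2 are there. Origin at the centre of its underside, z up.
- base_box: painted steel box of the same size as the storage boxes (86 x 56 x 28 mm) but heavy (0.9 kg), standing by itself beyond the storage boxes, to the right of the pocket plate; the foot of the column. Origin at the centre of its underside, x along its length, z up.
- holder: aluminium pocket plate, fixed on the bench, 104 x 204 x 14 mm (x, y, z), with three equal rectangular pockets side by side along y, 66 mm apart. A dark steel keeper strip, 4 mm thick (its top at z = 18 mm), lies on the plate along its -x side and overhangs the -x end of each pocket by 5 mm, so a block cannot be dropped straight in: one toe must go under the strip first with the block tilted, then the other end comes down. Origin at the centre of its underside, z up.
- pocket_0 (a point): centre of the floor of pocket 0 of the plate (pocket_0 at +y), axes as the holder's. The pocket is 78.5 mm along x, 32 mm along y and 9 mm deep, with 2 mm chamfers at its mouth; the underside of the keeper strip is 9 mm above this floor, and the strip covers x = -39.25 to -34.25 mm.
- pocket_1 (a point): centre of the floor of pocket 1 of the plate (pocket_0 at +y), axes as the holder's. The pocket is 78.5 mm along x, 32 mm along y and 9 mm deep, with 2 mm chamfers at its mouth; the underside of the keeper strip is 9 mm above this floor, and the strip covers x = -39.25 to -34.25 mm.
- pocket_2 (a point): centre of the floor of pocket 2 of the plate (pocket_0 at +y), axes as the holder's. The pocket is 78.5 mm along x, 32 mm along y and 9 mm deep, with 2 mm chamfers at its mouth; the underside of the keeper strip is 9 mm above this floor, and the strip covers x = -39.25 to -34.25 mm.
- key_grip (a point): winding key of the white soak timer (housing 76 x 76 x 25 mm, fixed on the bench between blocks and boxes): an upright flat wing 34 mm long along this point's x, 9 mm thick along its y, its top 8 mm above this point and its lower edge 12 mm below it. The point lies on the upright turning axis, about 44 mm above the bench, and turns with the key; the dial face is 18 mm below it.
- key (a joint): turn of the winding key, rad: grows clockwise seen from above, from 0 (run down) to the stop at 5.4 (fully wound). Starts at 0 to 0.7. It takes up to about 0.13 N m against spring and friction and stays where it is let go.
- loupe: pocket magnifier, 34 x 77 x 13 mm, beyond the left part of the plate; to be left alone
- usb_stick: memory stick, 17 x 52 x 8 mm, left of the plate; to be left alone
- specimen_7: round grey specimen, 31 mm across and 17 mm high, beyond the plate; to be left alone
Mind the look-alikes: they are no part of the job. What is shaped like the block_2 but red or yellow is not meant.

How it is judged (in metres and radians):
On the way, in this order (a step that is already met when the one before it is completed fails the run):
1. every block is seated flat in a pocket (((horizontal distance between block_0 and pocket_0 below 0.004 m and z of block_0 in the frame of pocket_0 below 0.003 m and angle between the x axis of block_0 and the x axis of pocket_0, either way round below 0.08 rad) or (horizontal distance between block_0 and pocket_1 below 0.004 m and z of block_0 in the frame of pocket_1 below 0.003 m and angle between the x axis of block_0 and the x axis of pocket_1, either way round below 0.08 rad) or (horizontal distance between block_0 and pocket_2 below 0.004 m and z of block_0 in the frame of pocket_2 below 0.003 m and angle between the x axis of block_0 and the x axis of pocket_2, either way round below 0.08 rad)) and angle between each of block_0, block_1, block_2's own z axis and vertical below 0.05 rad and ((horizontal distance between block_1 and pocket_0 below 0.004 m and z of block_1 in the frame of pocket_0 below 0.003 m and angle between the x axis of block_1 and the x axis of pocket_0, either way round below 0.08 rad) or (horizontal distance between block_1 and pocket_1 below 0.004 m and z of block_1 in the frame of pocket_1 below 0.003 m and angle between the x axis of block_1 and the x axis of pocket_1, either way round below 0.08 rad) or (horizontal distance between block_1 and pocket_2 below 0.004 m and z of block_1 in the frame of pocket_2 below 0.003 m and angle between the x axis of block_1 and the x axis of pocket_2, either way round below 0.08 rad)) and ((horizontal distance between block_2 and pocket_0 below 0.004 m and z of block_2 in the frame of pocket_0 below 0.003 m and angle between the x axis of block_2 and the x axis of pocket_0, either way round below 0.08 rad) or (horizontal distance between block_2 and pocket_1 below 0.004 m and z of block_2 in the frame of pocket_1 below 0.003 m and angle between the x axis of block_2 and the x axis of pocket_1, either way round below 0.08 rad) or (horizontal distance between block_2 and pocket_2 below 0.004 m and z of block_2 in the frame of pocket_2 below 0.003 m and angle between the x axis of block_2 and the x axis of pocket_2, either way round below 0.08 rad))), for 0.2 s.
2. then the timer's key is wound to its stop (value of joint key above 5.2 rad), for 0.2 s.
At the end, for the whole second after the job is handed in: Every block lies flat in a pocket (within 4 mm of its centre, its underside within 3 mm of the pocket floor, tilted less than 0.05 rad); the key is wound past 5.2 rad; every storage box rests level in one column on the heavy box, centred on it within 8 mm and in line with it within 0.12 rad (all of step 1 and value of joint key above 5.2 rad and horizontal distance between each of box_0, box_1, box_2 and base_box below 0.008 m and angle between the x axis of each of box_0, box_1, box_2 and the x axis of base_box, either way round below 0.12 rad and angle between each of box_0, box_1, box_2, base_box's own z axis and vertical below 0.05 rad and z of each of box_0, box_1, box_2 in the frame of base_box above 0.024 m and linear speed of each of box_0, box_1, box_2 below 0.02 m/s); the robot touches nothing.
It fails at once if the loupe is moved more than 3 cm (distance of loupe from where it was at the start of the episode above 0.03 m).
It fails at once if the memory stick is moved more than 3 cm (distance of usb_stick from where it was at the start of the episode above 0.03 m).
It fails at once if the round specimen is moved more than 3 cm (distance of specimen_7 from where it was at the start of the episode above 0.03 m).
Of block_0, block_1, block_2 only 2 to 3 are there at a start; the rules pass over those that are not, and their reading is None.
Of box_0, box_1, box_2 only 2 to 3 are there at a start; the rules pass over those that are not, and their reading is None.
At some moment in a run one of block_0, block_1, block_2 may be knocked a few centimetres aside while the robot is not near it.
Once in a run the grip may slacken for a moment while it holds something.
It also fails if it takes over 210 s, if anything falls off the work surface, if the arm or the gripper's body presses on something with over 40 N, if the wrist force passes 120 N, or if a joint passes its speed limit or range.

## Robot

A 7-joint arm with a two-finger parallel gripper is mounted at the origin on a cart in front of the work surface, level with it; the furniture and walls round the work are solid. World frame = base frame: x ahead of the robot, y to its left, z up, the work surface at z = 0. Lengths are in mm, angles in rad, forces in N, time in s.
With the tool pointing down it reaches from about 350 to 775 mm from the base axis. Payload 3.1 kg.
Tool frame: the origin (TCP) lies midway between the tips of the shut fingers; the grasp point (between the pads) lies 19 mm behind it; x points along the fingers, z is the direction in which the jaws open and shut, and the axes are right-handed (so a half turn about x gives the same grasp; the last joint's range is limited). The gripper opens to 85 mm and grips with 20 to 120 N. Pads are 22 mm wide; open, the fingers measure 114 mm over their backs; the gripper's body (76 mm by 85 mm) begins 54 mm behind the grasp point. The pads swing forward as they close: fully open they stand 13 mm farther back than shut.
Start: joints at [1.111, 0.311, 0.014, 1.512, -0.004, 1.319, -0.027], TCP at [223.196, -502.694, 231.304] pointing down, gripper open.
Joint ranges: [-2.7, 2.7], [-0.3, 1.91], [-1.27, 1.3], [0.12, 2.57], [-1.44, 4.58], [0.2, 2.03], [-3.05, 3.05]. Speed limits (rad/s): [2.79, 2.79, 3.14, 3.14, 3.14, 3.14, 3.14].

## Interface

Orientations are given as a rotation vector (axis times angle).
In Python, from plant import ctrl gives the robot as it stands.
- The arm moves only by the shell command python3 -m pendant 'ROWS' [OPENING]. ROWS is JSON, a list of rows, each an object of numbers: "x", "y", "z": the shift along the tool's x, y, z normalised to -1 to 1, where 1 is 40 mm; "rx", "ry", "rz": the turn, a rotation vector about the tool's x, y, z normalised to -1 to 1, where 1 is 4 degrees. In form: [{"x": .., "y": .., "z": .., "rx": .., "ry": .., "rz": ..}, ...]. A call has 1 to 5 rows; each row shifts and turns the commanded pose from where the row before left it, along the tool's axes as they then stand; what a row does not reach is not made up. A row lasts 1/10 s, in which the tool goes at most 50 mm and 8.59 degrees, less where a joint would pass 70% of its speed; a pose out of reach is approached as far as the arm can. A call with a number of a shift or a turn outside -1 to 1 is refused whole. A call with a gripper value outside its range is refused whole. OPENING is the opening, from -1 (shut) to 1 (fully open), set as the call begins (- or left out, the last holds). The fingers move at their own pace and stop on an object; the grip force is fixed at half the most. Time passes only in rows, so rows that do not move let the fingers close. It gives the time, the measured TCP pose, the force and the opening at its end, in the units of the state.
- ctrl.sense(): the state, without advancing time (a new reading comes with each control period).
- ctrl.capture(name): name is "side" or "top"; returns a dict with "pixels" (400x640x3 uint8, red, green, blue), "mtx" (3x3 intrinsics, pixels), "k1" (the pictures are not rectified: a ray, as slopes to the right and down, at radius r is drawn at 1 + k1 r^2 times it, then the intrinsics apply), "cam_to_world" (4x4, takes a point from camera to world coordinates). Camera axes: x right, y down, z forward; pixel columns grow to the right and rows downward; lengths in mm; the calibration is good to about 2 mm. A picture is of the moment at which its call begins. There is no depth.
- ctrl.close_job(): hands the job in, once; it reports no verdict.
Trained networks look in the newest picture that a camera, given by its name, has taken for a name from the list of things; names that differ only in an ending like _2 or _b are one class to them, and where a whole thing is asked for, a point or a joint stands for the part that bears it (a point fixed in the world has none). Each returns a list of dicts, best first, with "p" (0 to 1); they miss things now and then, are a little off and sometimes report something else, mostly with a low value. They report only what shows in the picture. A call takes as long as a camera call. They do not tell look-alikes from the thing itself.
- ctrl.find_in(camera, name): "position" ([x, y, z] in mm, in world coordinates, good to about 4 mm: the middle of the surface that is visible of it).
- ctrl.trace(camera, name): "mask" (400x640 bool, what is visible of it).
The state is a dict: "time": time; "qpos": joint angles; "qd": joint speeds; "tau": joint torques, N m; "position": TCP position; "orientation": TCP orientation; "force": force on the tool from outside, world axes, zero at the start; "ft_torque": the same for the moment, N m; "finger_gap": finger opening in mm.
Only numpy, scipy, OpenCV 4.12 (cv2) and the standard library are available. Lean on these libraries where they do the work, as an engineer would, in place of code of your own. Each camera call takes 0.05 s, during which the arm holds its last target. There are 200 camera calls.

## Working session

There is one attempt and no reset: what is moved stays moved. The work goes in short steps, Python scripts to look and compute and a shell command to move; the robot and the scene stay as the last step left them, time stands still between calls to the robot, and variables do not carry over. Pictures are saved under pics/ and viewed, about 12 in all and at most 16, crops included, and the job is handed in when it is done.

```bash
ls; mkdir -p pics; python3 - <<'E'
from plant import ctrl
import cv2
s=ctrl.sense();print({k:v for k,v in s.items() if k not in('qd','tau')})
for c in('top','side'):
    r=ctrl.capture(c);cv2.imwrite(f'pics/{c}0.png',r['pixels'][:,:,::-1])
    print(c,r['mtx'],r['k1'],r['cam_to_world'])
    for n in('block_0','box_0','base_box','holder','key_grip','loupe','usb_stick','specimen_7'):
        print(n,[(([round(float(v)) for v in d['position']]),round(d['p'],2)) for d in ctrl.find_in(c,n)])
E
```

```text
pics
{'time': 0.0, 'qpos': array([ 1.11133882,  0.31174904,  0.01396681,  1.51310175, -0.00439793,
        1.31920872, -0.02720977]), 'position': array([ 222.85668069, -502.00087897,  230.19016471]), 'orientation': array([ 0.89744155,  1.38052238, -0.89538799]), 'force': array([ 0.95034696,  0.47290416, -0.64245761]), 'ft_torque': array([-0.01853788,  0.00476241,  0.01390757]), 'finger_gap': 85.40891200973299}
top [[378.13536203   0.         315.76150179]
 [  0.         378.13536203 197.93354805]
 [  0.           0.           1.        ]] -0.016342212373315977 [[-1.69739786e-02 -9.87876163e-01  1.54313224e-01  4.09024033e+02]
 [-9.99787947e-01  1.85691998e-02  8.90196319e-03  7.99902232e+01]
 [-1.16595103e-02 -1.54129400e-01 -9.87981874e-01  1.15297376e+03]
 [ 0.00000000e+00  0.00000000e+00  0.00000000e+00  1.00000000e+00]]
block_0 [([432, 132, 28], 0.72), ([412, 532, 30], 0.71), ([449, 315, 31], 0.7), ([408, 416, 26], 0.7)]
box_0 [([438, -342, 29], 0.87), ([450, -128, 29], 0.82), ([439, -246, 27], 0.67)]
base_box [([596, -281, 27], 0.89)]
holder [([607, -12, 18], 0.88)]
key_grip []
loupe [([711, 103, 15], 0.58)]
usb_stick [([596, -281, 26], 0.45), ([603, 145, 8], 0.44)]
specimen_7 [([726, -89, 14], 0.62), ([433, 132, 32], 0.51)]
side [[384.75929991   0.         319.00389649]
 [  0.         384.75929991 195.46868776]
 [  0.           0.           1.        ]] -0.016013461703993245 [[ 9.35732230e-01 -1.12969977e-01  3.34130182e-01  9.35040842e+01]
 [-3.52513641e-01 -3.31240750e-01  8.75222085e-01 -1.09032407e+03]
 [ 1.18037132e-02 -9.36758960e-01 -3.49776103e-01  5.36761829e+02]
 [ 0.00000000e+00  0.00000000e+00  0.00000000e+00  1.00000000e+00]]
block_0 []
box_0 [([428, -362, 24], 0.94), ([432, -268, 25], 0.69), ([443, -147, 29], 0.63), ([605, -37, 11], 0.18)]
base_box []
holder []
key_grip []
loupe [([704, 105, 8], 0.42)]
usb_stick []
specimen_7 [([724, -96, 16], 0.48)]
```

```bash
cat > h.py <<'E'
import numpy as np,cv2
from scipy.spatial.transform import Rotation as R
from plant import ctrl
def project(r,P):
    T=np.linalg.inv(r['cam_to_world']);P=np.atleast_2d(P)@T[:3,:3].T+T[:3,3]
    s=P[:,:2]/P[:,2:];s=s*(1+r['k1']*(s**2).sum(1,keepdims=True));M=r['mtx']
    return s*[M[0,0],M[1,1]]+M[:2,2]
def unproj(r,uv,z):
    M=r['mtx'];d=(np.atleast_2d(uv).astype(float)-M[:2,2])/[M[0,0],M[1,1]];s=d.copy()
    for _ in range(5): s=d/(1+r['k1']*(s**2).sum(1,keepdims=True))
    v=np.c_[s,np.ones(len(s))]@r['cam_to_world'][:3,:3].T;o=r['cam_to_world'][:3,3]
    return o+v*((z-o[2])/v[:,2:])
def show(r,name,box=None,k=1):
    im=r['pixels'][:,:,::-1]
    if box: u0,v0,u1,v1=box;im=im[v0:v1,u0:u1]
    cv2.imwrite('pics/'+name,cv2.resize(im,None,fx=k,fy=k,interpolation=cv2.INTER_CUBIC))
E
python3 - <<'E'
from h import *
r=ctrl.capture('top')
show(r,'top1.png',(110,60,560,330),1.75)
for n,h in(('block_0',28),('box_0',28),('base_box',28),('holder',14),('key',35)):
    for d in ctrl.trace('top',n):
        m=d['mask'].astype(np.uint8);c,_=cv2.findContours(m,0,1)
        c=max(c,key=cv2.contourArea)[:,0]
        w=unproj(r,c,h)[:,:2].astype(np.float32);q=cv2.minAreaRect(w)
        col=r['pixels'][d['mask']].mean(0)
        print(n,round(d['p'],2),np.round(q[0]),np.round(q[1]),round(q[2],1),col.round())
E
```

```text
block_0 0.73 [446. 308.] [76. 34.] 13.6 [87. 91. 98.]
block_0 0.7 [406. 416.] [76. 36.] 63.4 [129.  32.  30.]
block_0 0.57 [431. 126.] [75. 36.] 25.5 [ 95.  98. 105.]
block_0 0.53 [413. 525.] [78. 39.] 43.3 [124. 118.  15.]
box_0 0.86 [ 453. -127.] [87. 59.] 11.3 [75. 76. 79.]
box_0 0.85 [ 438. -343.] [88. 65.] 11.0 [67. 67. 70.]
box_0 0.7 [ 440. -245.] [88. 62.] 2.0 [69. 70. 73.]
base_box 0.76 [ 598. -285.] [85. 60.] 6.1 [78. 81. 83.]
holder 0.7 [610. -14.] [205. 108.] 86.5 [105. 111. 114.]
key 0.44 [ 596. -282.] [89. 62.] 7.6 [76. 79. 81.]
```

View pics/top1.png

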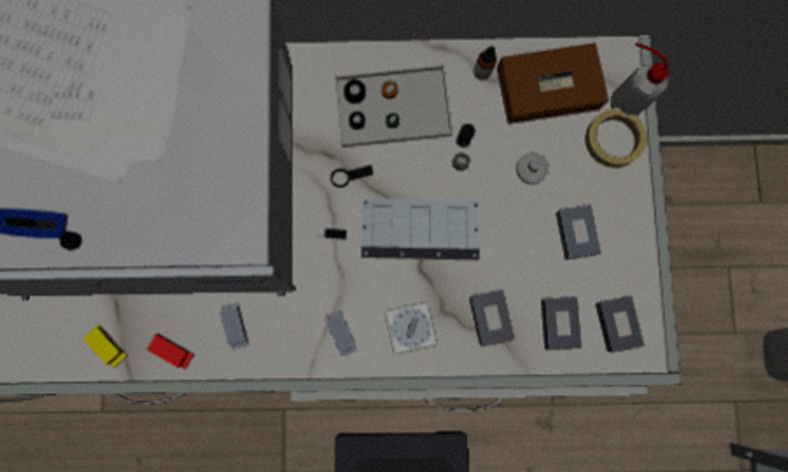

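View pics/side0.png

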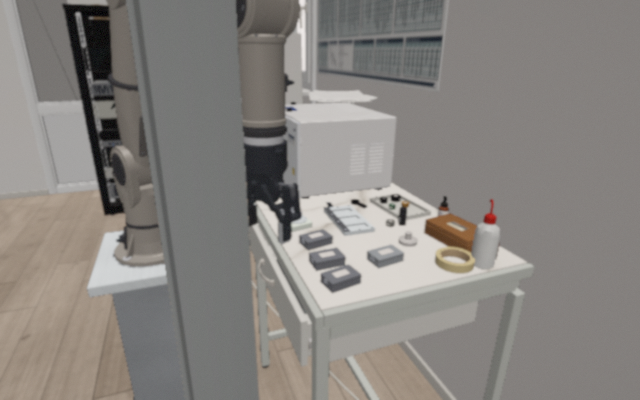

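The top view shows two steel blocks, at crop pixels (234,326) and (341,333). It also shows the red and yellow look-alikes, the timer at (411,328), the plate at (420,230), three grey boxes at (491,318), (561,323) and (620,323), and the base box at (577,232). The side view agrees on the boxes. Next I fit the outlines for finer poses.

```bash
cat >> h.py <<'E'
from scipy.optimize import minimize
def corners(dx,dy,z0,z1): return np.array([[a*dx/2,b*dy/2,z] for a in(-1,1) for b in(-1,1) for z in(z0,z1)])
SH={'box':corners(84.5,54.5,0,28),'holder':corners(104,204,0,14),'block':np.r_[corners(76,30,0,7),corners(60,30,7,28)],'timer':corners(76,76,0,25)}
def hull(r,shape,x,y,a,z=0):
    c,s=np.cos(a),np.sin(a);P=SH[shape]
    W=np.c_[x+c*P[:,0]-s*P[:,1],y+s*P[:,0]+c*P[:,1],P[:,2]+z]
    return cv2.convexHull(project(r,W).astype(np.float32))[:,0]
def fit(r,shape,x,y,deg,z=0,ch=None):
    U=6;g=r['pixels'].astype(np.float32);h0=hull(r,shape,x,y,np.radians(deg),z)
    u0,v0=np.floor(h0.min(0)-9).astype(int);u1,v1=np.ceil(h0.max(0)+9).astype(int)
    u0=max(u0,0);v0=max(v0,0);g=g[v0:v1,u0:u1];g=g.mean(2) if ch is None else ch(g)
    G=cv2.resize(g,None,fx=U,fy=U,interpolation=cv2.INTER_LINEAR)
    el=np.ones((2*2*U+1,)*2,np.uint8)
    def f(p):
        q=(hull(r,shape,p[0],p[1],p[2]/50,z)-[u0,v0]+.5)*U-.5
        m=np.zeros(G.shape,np.uint8);cv2.fillConvexPoly(m,np.round(q*16).astype(np.int32),1,shift=4)
        i=G[(m-cv2.erode(m,el))>0];o=G[(cv2.dilate(m,el)-m)>0]
        return -(o.mean()-i.mean())/ (1+0*o.std())
    best=None
    for d in(-8,0,8):
        p0=np.array([x,y,np.radians(deg+d)*50]);s=minimize(f,p0,method='Nelder-Mead',options=dict(initial_simplex=p0+np.r_[np.zeros((1,3)),np.eye(3)*5]))
        if best is None or s.fun<best.fun: best=s
    p=best.x;return round(p[0],1),round(p[1],1),round(np.degrees(p[2]/50),1),round(-best.fun,1)
E
python3 - <<'E'
from h import *
r=ctrl.capture('top')
im=cv2.resize(r['pixels'][:,:,::-1],None,fx=4,fy=4,interpolation=cv2.INTER_CUBIC)
for n,x,y,d in(('block',446,308,13.6),('block',446,308,-14),('block',431,126,25),('block',431,126,-25),('box',453,-127,11),('box',438,-343,11),('box',440,-245,2),('box',598,-285,6),('holder',610,-14,-3.5),('timer',431,40,0)):
    p=fit(r,n,x,y,d);print(n,p)
    cv2.polylines(im,[np.int32((hull(r,n,p[0],p[1],np.radians(p[2]))+.5)*4)],1,(0,255,0),1)
cv2.imwrite('pics/f1.png',im[4*165:4*270,4*220:4*400])
E
```

```text
block (np.float64(446.1), np.float64(309.4), np.float64(15.4), np.float64(37.9))
block (np.float64(446.1), np.float64(309.4), np.float64(15.4), np.float64(37.9))
block (np.float64(431.3), np.float64(126.8), np.float64(22.4), np.float64(26.9))
block (np.float64(431.3), np.float64(126.7), np.float64(22.3), np.float64(26.9))
box (np.float64(451.3), np.float64(-130.1), np.float64(10.7), np.float64(49.1))
box (np.float64(437.2), np.float64(-348.4), np.float64(10.8), np.float64(65.6))
box (np.float64(440.0), np.float64(-248.5), np.float64(1.8), np.float64(61.4))
box (np.float64(596.6), np.float64(-288.0), np.float64(8.0), np.float64(56.1))
holder (np.float64(609.5), np.float64(-14.4), np.float64(-2.4), np.float64(27.8))
timer (np.float64(434.8), np.float64(38.5), np.float64(-11.8), np.float64(4.9))
```

View pics/f1.png

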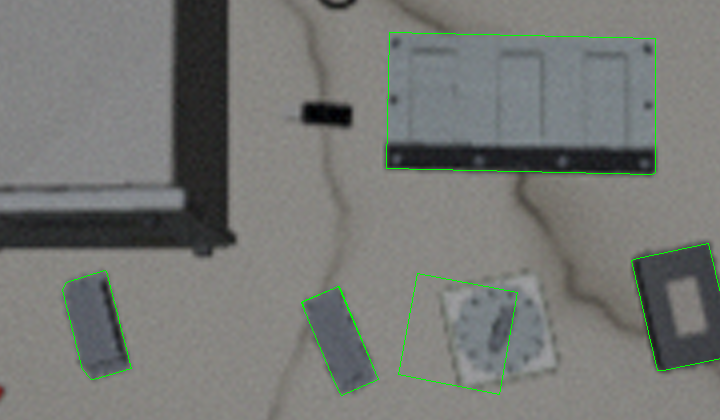

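The outlines fit the blocks, the boxes and the plate. The timer fit is off, so I will do it separately. Next is a move planner.

```bash
cat > p.py <<'E'
import sys
from h import *
# p.py x y z jawdeg tilt : rotation then shift (units). jaw = heading of tool z; tilt>0: gripper body leans to -jaw-perp(robot side)
def target(jaw,tilt):
    a=np.radians(jaw);z=np.array([np.cos(a),np.sin(a),0]);x=np.array([0,0,-1.])
    R0=np.c_[x,np.cross(z,x),z]
    f=np.array([0,0,1.]);  # tilt about jaw axis
    return R.from_rotvec(z*np.radians(tilt))*R.from_matrix(R0)
s=ctrl.sense();p=s['position'];Rc=R.from_rotvec(s['orientation'])
z=Rc.as_matrix()[:,2];x=Rc.as_matrix()[:,0]
print('pos',p.round(1),'jaw',np.degrees(np.arctan2(z[1],z[0])).round(1),'xdir',x.round(3),'F',s['force'].round(1),'M',s['ft_torque'].round(2),'gap',round(s['finger_gap'],1),'t',round(s['time'],1),'q7',s['qpos'][6].round(2))
if len(sys.argv)>1:
    X,Y,Z,j,t=map(float,sys.argv[1:6])
    T=target(j,t);rv=(Rc.inv()*T).as_rotvec(degrees=True)
    d=np.array([X,Y,Z])-p
    print('turn units',(rv/4).round(2),' shift before turn',(Rc.inv().apply(d)/40).round(2),' after turn',(T.inv().apply(d)/40).round(2),' turn max',(abs(rv).max()/4).round(1))
E
python3 p.py 431 127 200 112.4 0; python3 p.py 431 127 200 -67.6 0
python3 - <<'E'
from h import *
r=ctrl.capture('top')
for uv in((344.5,247.5),): print('timer',unproj(r,uv,25))
a=unproj(r,[(220+492/4,165+350/4),(220+505/4,165+318/4)],50);print('wing',a,np.degrees(np.arctan2(*(a[1]-a[0])[[1,0]])))
print('pockets',[ (609.5+np.sin(np.radians(2.4))*k,-14.4+np.cos(np.radians(2.4))*k) for k in(66,0,-66)])
E
```

```text
pos [ 223.2 -502.7  231.3] jaw -66.1 xdir [-0. -0. -1.] F [-0.7 -0.4  0.5] M [ 0.04  0.02 -0.05] gap 85.4 t 1.2 q7 -0.03
turn units [-44.61  -0.     0.  ]  shift before turn [  0.78  11.14 -12.28]  after turn [  0.78 -10.8   12.58]  turn max 44.6
pos [ 223.2 -502.7  231.3] jaw -66.1 xdir [-0. -0. -1.] F [-0.7 -0.4  0.5] M [ 0.04  0.02 -0.05] gap 85.4 t 1.2 q7 -0.03
turn units [0.39 0.   0.  ]  shift before turn [  0.78  11.14 -12.28]  after turn [  0.78  10.8  -12.58]  turn max 0.4
timer [[435.27283131   7.69376586  25.        ]]
wing [[420.45096236  14.02778895  50.        ]
 [443.2176201    3.98931012  50.        ]] -23.794071842594303
pockets [(np.float64(612.2637931461272), np.float64(51.54210678652465)), (np.float64(609.5), np.float64(-14.4)), (np.float64(606.7362068538728), np.float64(-80.34210678652465))]
```

```bash
python3 -m pendant '[{"y":0.83,"z":-0.97,"rx":0.39},{"y":0.83,"z":-0.97},{"y":0.83,"z":-0.97},{"y":0.83,"z":-0.97},{"y":0.83,"z":-0.97}]' 1
python3 -m pendant '[{"y":0.83,"z":-0.97},{"y":0.83,"z":-0.97},{"y":0.83,"z":-0.97},{"y":0.83,"z":-0.97},{"y":0.83,"z":-0.97}]'
python3 -m pendant '[{"y":0.83,"z":-0.97},{"y":0.83,"z":-0.97},{"y":0.83,"z":-0.97},{},{}]'
python3 p.py 431.3 126.8 100 -67.6 0
```

```text
pos [ 223.2 -502.7  231.3] jaw -66.1 xdir [-0. -0. -1.] F [0.4 0.3 0. ] M [-0.    0.03 -0.  ] gap 85.4 t 1.3 q7 -0.03
turn units [0.39 0.   0.  ]  shift before turn [  3.28  11.14 -12.27]  after turn [  3.28  10.81 -12.57]  turn max 0.4invalid input at $[0]: expected keys x, y, z, rx, ry, rz
invalid input at $[0]: expected keys x, y, z, rx, ry, rz
invalid input at $[0]: expected keys x, y, z, rx, ry, rz
```

```bash
python3 -m pendant '[{"x":0,"y":0.83,"z":-0.97,"rx":0.39,"ry":0,"rz":0},{"x":0,"y":0.83,"z":-0.97,"rx":0,"ry":0,"rz":0},{"x":0,"y":0.83,"z":-0.97,"rx":0,"ry":0,"rz":0},{"x":0,"y":0.83,"z":-0.97,"rx":0,"ry":0,"rz":0},{"x":0,"y":0.83,"z":-0.97,"rx":0,"ry":0,"rz":0}]' 1
python3 -m pendant '[{"x":0,"y":0.83,"z":-0.97,"rx":0,"ry":0,"rz":0},{"x":0,"y":0.83,"z":-0.97,"rx":0,"ry":0,"rz":0},{"x":0,"y":0.83,"z":-0.97,"rx":0,"ry":0,"rz":0},{"x":0,"y":0.83,"z":-0.97,"rx":0,"ry":0,"rz":0},{"x":0,"y":0.83,"z":-0.97,"rx":0,"ry":0,"rz":0}]'
python3 -m pendant '[{"x":0,"y":0.83,"z":-0.97,"rx":0,"ry":0,"rz":0},{"x":0,"y":0.83,"z":-0.97,"rx":0,"ry":0,"rz":0},{"x":0,"y":0.83,"z":-0.97,"rx":0,"ry":0,"rz":0},{"x":0,"y":0,"z":0,"rx":0,"ry":0,"rz":0},{"x":0,"y":0,"z":0,"rx":0,"ry":0,"rz":0}]'
python3 p.py 431.3 126.8 100 -67.6 0
```

```text
time: 1.8
position: [300.3, -262.8, 231.5]
orientation: [0.917, 1.368, -0.917]
force: [1.1, -0.2, -0.3]
finger_gap: 85.3
time: 2.3
position: [378.2, -25.3, 231.8]
orientation: [0.917, 1.367, -0.917]
force: [1.2, -0.4, -0.7]
finger_gap: 85.6
time: 2.8
position: [424.4, 116.5, 231.2]
orientation: [0.914, 1.371, -0.914]
force: [-0.5, -0.8, -0.6]
finger_gap: 85.6
pos [424.4 116.5 231.2] jaw -67.4 xdir [-0.001  0.    -1.   ] F [-0.5 -0.8 -0.6] M [-0.02 -0.02  0.  ] gap 85.6 t 2.8 q7 -1.57
turn units [ 0.05 -0.01  0.01]  shift before turn [ 3.28  0.26 -0.17]  after turn [ 3.28  0.26 -0.17]  turn max 0.0
```

```bash
python3 -m pendant '[{"x":0.8,"y":0.26,"z":-0.17,"rx":0,"ry":0,"rz":0},{"x":0.9,"y":0,"z":0,"rx":0,"ry":0,"rz":0},{"x":0.9,"y":0,"z":0,"rx":0,"ry":0,"rz":0},{"x":0.9,"y":0,"z":0,"rx":0,"ry":0,"rz":0},{"x":0,"y":0,"z":0,"rx":0,"ry":0,"rz":0}]'
python3 - <<'E'
from h import *
r=ctrl.capture('top');print(fit(r,'block',446,309,15));show(r,'b1.png',(220,170,400,270),4)
E
python3 p.py 431.3 126.8 12 -67.6 0
```

```text
time: 3.3
position: [427.3, 121.6, 87.2]
orientation: [0.912, 1.375, -0.928]
force: [-0.0, -1.0, 0.1]
finger_gap: 85.3
(np.float64(446.1), np.float64(309.3), np.float64(15.7), np.float64(38.0))
pos [429.7 122.9  89.8] jaw -67.8 xdir [-0.005 -0.002 -1.   ] F [0.5 0.9 0.4] M [ 0.   -0.05 -0.03] gap 85.7 t 3.4 q7 -1.73
turn units [-0.04  0.    0.09]  shift before turn [ 1.94  0.09 -0.07]  after turn [ 1.94  0.07 -0.07]  turn max 0.1
```

View pics/b1.png

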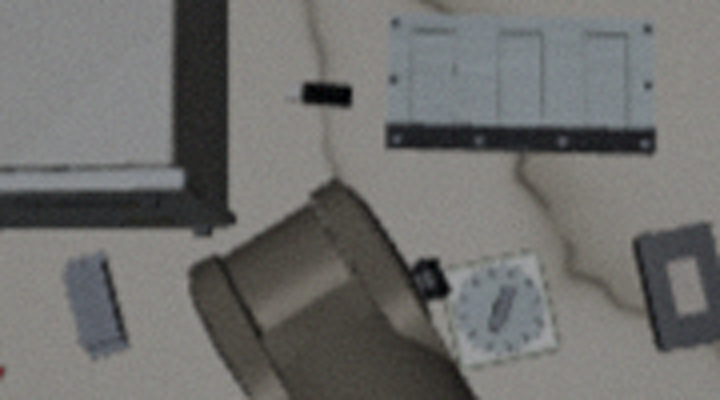

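The arm covers block B. One finger, at (430,280), clears the timer. Descending to grip.

```bash
python3 -m pendant '[{"x":0.9,"y":0.07,"z":-0.07,"rx":0,"ry":0,"rz":0.05},{"x":0.9,"y":0,"z":0,"rx":0,"ry":0,"rz":0},{"x":0.14,"y":0,"z":0,"rx":0,"ry":0,"rz":0},{"x":0,"y":0,"z":0,"rx":0,"ry":0,"rz":0}]'
python3 p.py 431.3 126.8 12 -67.6 0
python3 -m pendant '[{"x":0,"y":0,"z":0,"rx":0,"ry":0,"rz":0},{"x":0,"y":0,"z":0,"rx":0,"ry":0,"rz":0},{"x":0,"y":0,"z":0,"rx":0,"ry":0,"rz":0},{"x":0,"y":0,"z":0,"rx":0,"ry":0,"rz":0},{"x":0,"y":0,"z":0,"rx":0,"ry":0,"rz":0}]' -1
python3 -m pendant '[{"x":0,"y":0,"z":0,"rx":0,"ry":0,"rz":0},{"x":0,"y":0,"z":0,"rx":0,"ry":0,"rz":0},{"x":0,"y":0,"z":0,"rx":0,"ry":0,"rz":0},{"x":0,"y":0,"z":0,"rx":0,"ry":0,"rz":0},{"x":0,"y":0,"z":0,"rx":0,"ry":0,"rz":0}]'
python3 p.py
```

```text
time: 3.75
position: [434.1, 128.7, 14.7]
orientation: [0.92, 1.366, -0.915]
force: [-0.1, -0.5, 0.6]
finger_gap: 85.3
pos [434.1 128.7  14.7] jaw -67.7 xdir [ 0.004  0.001 -1.   ] F [-0.1 -0.5  0.6] M [-0.02 -0.04  0.05] gap 85.3 t 3.8 q7 -1.83
turn units [-0.02  0.01 -0.06]  shift before turn [ 0.07 -0.08  0.02]  after turn [ 0.07 -0.08  0.02]  turn max 0.1
time: 4.25
position: [434.3, 129.6, 14.9]
orientation: [0.92, 1.365, -0.913]
force: [-0.9, -0.8, 5.6]
finger_gap: 28.4
time: 4.75
position: [434.3, 129.6, 14.9]
orientation: [0.92, 1.365, -0.913]
force: [-1.2, 0.2, 6.5]
finger_gap: 28.2
pos [434.3 129.6  14.9] jaw -67.6 xdir [ 0.005  0.001 -1.   ] F [-1.2  0.2  6.5] M [-0.1   0.21  0.01] gap 28.2 t 4.8 q7 -1.84
```

```bash
python3 -m pendant '[{"x":-0.5,"y":0,"z":0,"rx":0,"ry":0,"rz":0},{"x":-0.7,"y":0,"z":0,"rx":0,"ry":0,"rz":0},{"x":-0.7,"y":0,"z":0,"rx":0,"ry":0,"rz":0},{"x":0,"y":0,"z":0,"rx":0,"ry":0,"rz":0}]'
python3 p.py 622.9 51.1 70 -92.4 10
```

```text
time: 5.15
position: [435.8, 130.3, 92.9]
orientation: [0.923, 1.362, -0.909]
force: [1.1, -0.1, -2.1]
finger_gap: 28.4
pos [435.8 130.3  92.9] jaw -67.6 xdir [ 0.011  0.003 -1.   ] F [ 1.1 -0.1 -2.1] M [ 0.01 -0.07  0.03] gap 28.4 t 5.2 q7 -1.74
turn units [ 6.18 -0.56  2.3 ]  shift before turn [0.62 3.56 3.61]  after turn [1.39 4.59 1.78]  turn max 6.2
```

```bash
python3 -m pendant '[{"x":0,"y":0,"z":0,"rx":0.9,"ry":-0.08,"rz":0.33},{"x":0,"y":0,"z":0,"rx":0.9,"ry":-0.08,"rz":0.33},{"x":0,"y":0,"z":0,"rx":0.9,"ry":-0.08,"rz":0.33},{"x":0,"y":0,"z":0,"rx":0.9,"ry":-0.08,"rz":0.33},{"x":0,"y":0,"z":0,"rx":0.9,"ry":-0.08,"rz":0.33}]'
python3 -m pendant '[{"x":0,"y":0,"z":0,"rx":0.84,"ry":-0.08,"rz":0.33},{"x":0,"y":0,"z":0,"rx":0.84,"ry":-0.08,"rz":0.33},{"x":0,"y":0,"z":0,"rx":0,"ry":0,"rz":0}]'
python3 -m pendant '[{"x":0.1,"y":0.92,"z":0.36,"rx":0,"ry":0,"rz":0},{"x":0.1,"y":0.92,"z":0.36,"rx":0,"ry":0,"rz":0},{"x":0.1,"y":0.92,"z":0.36,"rx":0,"ry":0,"rz":0},{"x":0.1,"y":0.92,"z":0.36,"rx":0,"ry":0,"rz":0},{"x":0.1,"y":0.92,"z":0.36,"rx":0,"ry":0,"rz":0}]'
python3 -m pendant '[{"x":0,"y":0,"z":0,"rx":0,"ry":0,"rz":0},{"x":0,"y":0,"z":0,"rx":0,"ry":0,"rz":0}]'
python3 p.py 622.9 51.1 50 -92.4 10
```

```text
time: 5.65
position: [431.6, 128.5, 88.3]
orientation: [1.206, 1.152, -1.071]
force: [-0.2, 0.4, -1.3]
finger_gap: 28.4
time: 5.95
position: [430.7, 128.8, 88.2]
orientation: [1.306, 1.062, -1.12]
force: [-0.7, -0.4, -2.8]
finger_gap: 28.8
time: 6.45
position: [615.2, 48.1, 99.4]
orientation: [1.308, 1.063, -1.119]
force: [0.5, 0.2, -2.2]
finger_gap: 28.2
time: 6.65
position: [614.3, 48.2, 99.1]
orientation: [1.31, 1.062, -1.121]
force: [-0.7, 0.2, -2.0]
finger_gap: 28.5
pos [614.3  48.2  99.1] jaw -92.5 xdir [ 0.163 -0.01  -0.987] F [-0.7  0.2 -2. ] M [0.09 0.4  0.03] gap 28.5 t 6.7 q7 -2.0
turn units [-0.02  0.04  0.15]  shift before turn [ 1.24  0.01 -0.08]  after turn [ 1.25 -0.   -0.08]  turn max 0.1
```

```bash
python3 -m pendant '[{"x":0.6,"y":0,"z":-0.08,"rx":0,"ry":0,"rz":0.15},{"x":0.6,"y":0,"z":0,"rx":0,"ry":0,"rz":0},{"x":0,"y":0,"z":0,"rx":0,"ry":0,"rz":0},{"x":0,"y":0,"z":0,"rx":0,"ry":0,"rz":0}]'
python3 p.py 622.9 51.1 42 -92.4 10
python3 - <<'E'
from h import *
r=ctrl.capture('side');show(r,'s2.png',(230,130,470,290),3.3)
E
```

```text
time: 7.05
position: [621.4, 52.9, 53.0]
orientation: [1.312, 1.055, -1.11]
force: [0.4, 0.9, -2.1]
finger_gap: 28.2
pos [621.4  52.9  53. ] jaw -92.3 xdir [ 0.174 -0.01  -0.985] F [ 0.4  0.9 -2.1] M [ 0.01  0.25 -0.03] gap 28.2 t 7.0 q7 -2.05
turn units [ 0.03  0.03 -0.01]  shift before turn [ 0.28 -0.01  0.04]  after turn [ 0.28 -0.01  0.04]  turn max 0.0
```

View pics/s2.png

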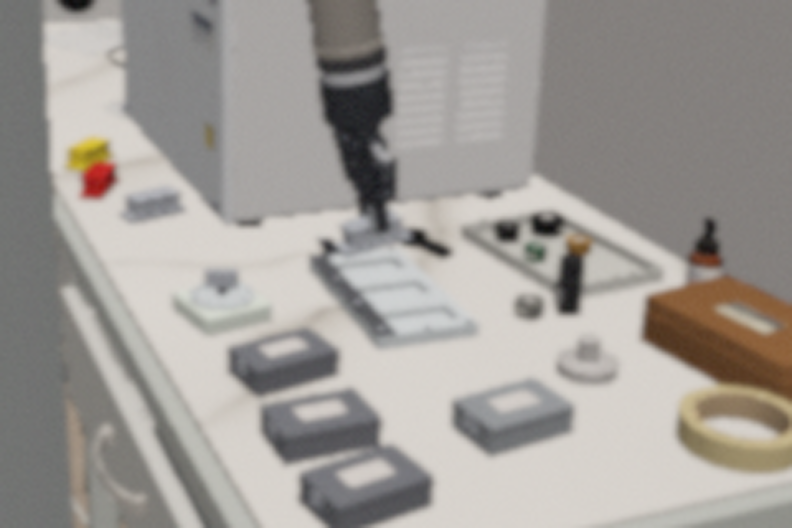

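The block is held level across the jaws and tilted, over pocket 0. Lowering it by feel.

```bash
python3 -m pendant '[{"x":0.25,"y":0,"z":0.04,"rx":0,"ry":0,"rz":0},{"x":0.2,"y":-0.03,"z":0,"rx":0,"ry":0,"rz":0},{"x":0,"y":0,"z":0,"rx":0,"ry":0,"rz":0},{"x":0,"y":0,"z":0,"rx":0,"ry":0,"rz":0}]'
for i in 1 ; do python3 -m pendant '[{"x":0.05,"y":-0.01,"z":0,"rx":0,"ry":0,"rz":0},{"x":0,"y":0,"z":0,"rx":0,"ry":0,"rz":0}]'; done
python3 -m pendant '[{"x":0.05,"y":-0.01,"z":0,"rx":0,"ry":0,"rz":0},{"x":0,"y":0,"z":0,"rx":0,"ry":0,"rz":0}]'
python3 p.py 622.9 51.1 27 -92.4 10
```

```text
time: 7.5
position: [625.0, 50.2, 35.8]
orientation: [1.314, 1.052, -1.11]
force: [0.2, -0.5, -2.5]
finger_gap: 28.4
time: 7.7
position: [625.4, 50.2, 34.7]
orientation: [1.314, 1.051, -1.109]
force: [-0.9, -1.2, 4.0]
finger_gap: 28.6
time: 7.9
position: [625.8, 50.3, 33.9]
orientation: [1.314, 1.05, -1.108]
force: [-3.4, -0.8, 10.5]
finger_gap: 28.3
pos [625.8  50.3  33.9] jaw -92.4 xdir [ 0.179 -0.011 -0.984] F [-3.4 -0.8 10.5] M [-0.39  1.04 -0.08] gap 28.3 t 7.9 q7 -2.06
turn units [ 0.    0.05 -0.09]  shift before turn [ 0.16 -0.1  -0.02]  after turn [ 0.16 -0.1  -0.02]  turn max 0.1
```

Contact came at the plate-top height. The moment points to the −y edge resting on the land, so I shift +y in small steps.

```bash
python3 -m pendant '[{"x":0,"y":0,"z":-0.04,"rx":0,"ry":0,"rz":0},{"x":0,"y":0,"z":0,"rx":0,"ry":0,"rz":0}]'; python3 p.py
python3 -m pendant '[{"x":0,"y":0,"z":-0.04,"rx":0,"ry":0,"rz":0},{"x":0,"y":0,"z":0,"rx":0,"ry":0,"rz":0}]';python3 p.py
```

```text
time: 8.1
position: [625.9, 50.5, 33.9]
orientation: [1.313, 1.048, -1.11]
force: [-4.2, -2.9, 11.1]
finger_gap: 28.0
pos [625.9  50.5  33.9] jaw -92.5 xdir [ 0.179 -0.013 -0.984] F [-4.2 -2.9 11.1] M [-0.84  1.   -0.06] gap 28.0 t 8.1 q7 -2.07
time: 8.3
position: [625.9, 50.6, 33.8]
orientation: [1.312, 1.047, -1.111]
force: [-2.8, -4.4, 10.8]
finger_gap: 27.9
pos [625.9  50.6  33.8] jaw -92.5 xdir [ 0.179 -0.015 -0.984] F [-2.8 -4.4 10.8] M [-1.25  1.   -0.12] gap 27.9 t 8.3 q7 -2.07
```

```bash
python3 -m pendant '[{"x":-0.2,"y":0.03,"z":0,"rx":0,"ry":0,"rz":0},{"x":0,"y":0,"z":0,"rx":0,"ry":0,"rz":0},{"x":0,"y":0,"z":0,"rx":0,"ry":0,"rz":0}]'; python3 p.py 622.9 51.1 40 -92.4 10
python3 - <<'E'
from h import *
r=ctrl.capture('side');show(r,'s3.png',(315,180,385,235),11)
r=ctrl.capture('top');show(r,'t3.png',(300,165,400,225),7.5)
E
```

```text
time: 8.6
position: [624.3, 54.5, 39.3]
orientation: [1.314, 1.054, -1.109]
force: [-0.3, -0.1, -2.9]
finger_gap: 28.1
pos [624.3  54.5  39.3] jaw -92.4 xdir [ 0.176 -0.009 -0.984] F [-0.3 -0.1 -2.9] M [ 0.05  0.29 -0.01] gap 28.1 t 8.6 q7 -2.06
turn units [ 0.01  0.02 -0.04]  shift before turn [-0.02 -0.03  0.09]  after turn [-0.02 -0.03  0.09]  turn max 0.0
```

View pics/s3.png

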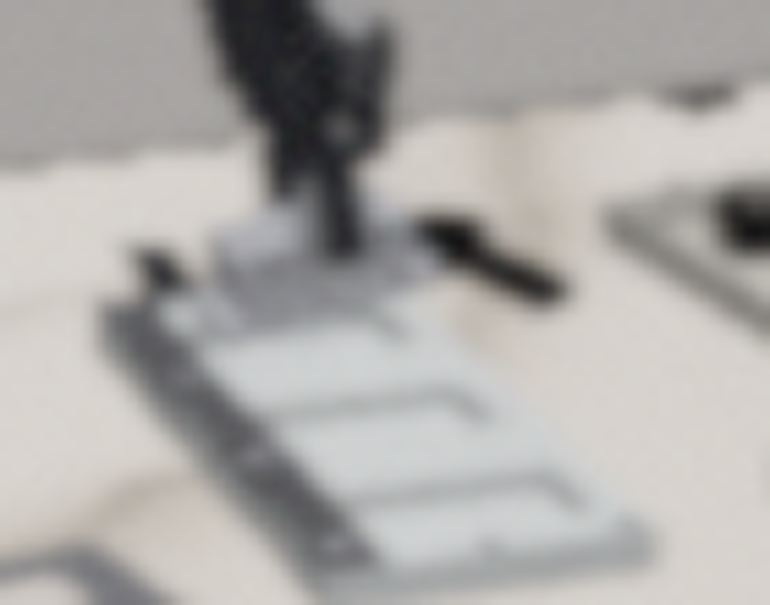

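```bash
python3 -m pendant '[{"x":0.06,"y":-0.03,"z":0.04,"rx":0,"ry":0,"rz":0},{"x":0.08,"y":-0.03,"z":0,"rx":0,"ry":0,"rz":0},{"x":0,"y":0,"z":0,"rx":0,"ry":0,"rz":0},{"x":0,"y":0,"z":0,"rx":0,"ry":0,"rz":0}]';python3 p.py
python3 -m pendant '[{"x":0.06,"y":-0.02,"z":0,"rx":0,"ry":0,"rz":0},{"x":0,"y":0,"z":0,"rx":0,"ry":0,"rz":0}]'; python3 p.py 
python3 -m pendant '[{"x":0.06,"y":-0.02,"z":0,"rx":0,"ry":0,"rz":0},{"x":0,"y":0,"z":0,"rx":0,"ry":0,"rz":0}]';python3 p.py
```

```text
time: 9.1
position: [622.7, 52.6, 33.1]
orientation: [1.314, 1.054, -1.11]
force: [-0.5, 1.2, -2.9]
finger_gap: 28.1
pos [622.7  52.6  33.1] jaw -92.4 xdir [ 0.176 -0.009 -0.984] F [-0.5  1.2 -2.9] M [ 0.32  0.36 -0.02] gap 28.1 t 9.1 q7 -2.07
time: 9.3
position: [623.0, 52.6, 31.1]
orientation: [1.314, 1.053, -1.109]
force: [1.2, 1.4, -2.1]
finger_gap: 28.0
pos [623.   52.6  31.1] jaw -92.4 xdir [ 0.177 -0.009 -0.984] F [ 1.2  1.4 -2.1] M [0.36 0.22 0.04] gap 28.0 t 9.3 q7 -2.07
time: 9.5
position: [622.7, 52.6, 28.6]
orientation: [1.314, 1.053, -1.109]
force: [1.0, 1.4, -3.6]
finger_gap: 27.9
pos [622.7  52.6  28.6] jaw -92.4 xdir [ 0.177 -0.009 -0.984] F [ 1.   1.4 -3.6] M [0.44 0.11 0.09] gap 27.9 t 9.5 q7 -2.07
```

```bash
python3 -m pendant '[{"x":0.05,"y":-0.01,"z":-0.015,"rx":0,"ry":0,"rz":0},{"x":0,"y":0,"z":0,"rx":0,"ry":0,"rz":0}]'; python3 p.py 
python3 -m pendant '[{"x":0.03,"y":-0.01,"z":0,"rx":0,"ry":0,"rz":0},{"x":0,"y":0,"z":0,"rx":0,"ry":0,"rz":0}]';python3 p.py
```

```text
time: 9.7
position: [622.9, 52.6, 26.8]
orientation: [1.314, 1.052, -1.109]
force: [-0.4, 1.3, -1.2]
finger_gap: 28.3
pos [622.9  52.6  26.8] jaw -92.4 xdir [ 0.178 -0.01  -0.984] F [-0.4  1.3 -1.2] M [0.24 0.24 0.06] gap 28.3 t 9.7 q7 -2.07
time: 9.9
position: [623.1, 52.6, 26.4]
orientation: [1.314, 1.051, -1.109]
force: [-0.3, 0.2, 3.3]
finger_gap: 28.1
pos [623.1  52.6  26.4] jaw -92.4 xdir [ 0.179 -0.01  -0.984] F [-0.3  0.2  3.3] M [0.1  0.39 0.05] gap 28.1 t 9.9 q7 -2.07
```

```bash
python3 -m pendant '[{"x":-0.04,"y":-0.1,"z":0,"rx":0,"ry":0,"rz":0},{"x":-0.018,"y":-0.1,"z":0,"rx":0,"ry":0,"rz":0},{"x":0,"y":0,"z":0,"rx":0,"ry":0,"rz":0}]'; python3 p.py 
python3 -m pendant '[{"x":-0.01,"y":-0.05,"z":0,"rx":0,"ry":0,"rz":0},{"x":0,"y":0,"z":0,"rx":0,"ry":0,"rz":0}]';python3 p.py
```

```text
time: 10.2
position: [614.1, 53.0, 26.7]
orientation: [1.314, 1.051, -1.109]
force: [2.5, 1.1, 1.2]
finger_gap: 28.3
pos [614.1  53.   26.7] jaw -92.4 xdir [ 0.178 -0.01  -0.984] F [2.5 1.1 1.2] M [ 0.18 -0.04 -0.06] gap 28.3 t 10.2 q7 -2.08
time: 10.4
position: [612.4, 53.1, 26.7]
orientation: [1.314, 1.051, -1.109]
force: [1.9, -0.2, 2.6]
finger_gap: 28.5
pos [612.4  53.1  26.7] jaw -92.4 xdir [ 0.178 -0.01  -0.984] F [ 1.9 -0.2  2.6] M [ 0.11 -0.19 -0.02] gap 28.5 t 10.4 q7 -2.08
```

```bash
python3 -m pendant '[{"x":-0.01,"y":-0.05,"z":0,"rx":0,"ry":0,"rz":0},{"x":0,"y":0,"z":0,"rx":0,"ry":0,"rz":0}]';python3 p.py
```

```text
time: 10.6
position: [611.4, 53.1, 27.0]
orientation: [1.316, 1.05, -1.107]
force: [5.0, 0.4, 0.3]
finger_gap: 28.1
pos [611.4  53.1  27. ] jaw -92.4 xdir [ 0.18  -0.01  -0.984] F [5.  0.4 0.3] M [ 0.04 -0.89  0.03] gap 28.1 t 10.6 q7 -2.08
```

```bash
python3 -m pendant '[{"x":0.034,"y":0.018,"z":0,"rx":0,"ry":0,"rz":-0.5},{"x":0.036,"y":0.018,"z":0,"rx":0,"ry":0,"rz":-0.5},{"x":0,"y":0,"z":0,"rx":0,"ry":0,"rz":0},{"x":0,"y":0,"z":0,"rx":0,"ry":0,"rz":0}]';python3 p.py 615.6 52.9 19.9 -92.4 0
```

```text
time: 11.0
position: [612.6, 53.1, 24.1]
orientation: [1.286, 1.104, -1.16]
force: [3.5, -0.2, 2.0]
finger_gap: 28.2
pos [612.6  53.1  24.1] jaw -92.4 xdir [ 0.11  -0.007 -0.994] F [ 3.5 -0.2  2. ] M [ 0.05 -0.79 -0.03] gap 28.2 t 11.0 q7 -2.04
turn units [-0.    0.04 -1.58]  shift before turn [0.11 0.06 0.  ]  after turn [0.1  0.08 0.  ]  turn max 1.6
```

```bash
python3 -m pendant '[{"x":0.03,"y":0.025,"z":0,"rx":0,"ry":0,"rz":-0.5},{"x":0.03,"y":0.022,"z":0,"rx":0,"ry":0.02,"rz":-0.5},{"x":0,"y":0,"z":0,"rx":0,"ry":0,"rz":0},{"x":0,"y":0,"z":0,"rx":0,"ry":0,"rz":0}]';python3 p.py 615.6 52.9 19.9 -92.4 0
```

```text
time: 11.4
position: [613.4, 53.0, 21.3]
orientation: [1.256, 1.159, -1.212]
force: [4.2, 0.3, 0.3]
finger_gap: 28.3
pos [613.4  53.   21.3] jaw -92.4 xdir [ 0.038 -0.003 -0.999] F [4.2 0.3 0.3] M [ 0.07 -0.53 -0.01] gap 28.3 t 11.4 q7 -2.01
turn units [ 0.    0.02 -0.55]  shift before turn [0.04 0.05 0.  ]  after turn [0.04 0.06 0.  ]  turn max 0.5
```

```bash
python3 -m pendant '[{"x":0.02,"y":0.05,"z":0,"rx":0,"ry":0.01,"rz":-0.3},{"x":0.025,"y":0.02,"z":0,"rx":0,"ry":0,"rz":-0.25},{"x":0,"y":0,"z":0,"rx":0,"ry":0,"rz":0},{"x":0,"y":0,"z":0,"rx":0,"ry":0,"rz":0}]';python3 p.py 615.6 52.9 19.9 -92.4 0
```

```text
time: 11.8
position: [613.8, 53.0, 20.1]
orientation: [1.236, 1.192, -1.244]
force: [-3.8, -0.9, 6.7]
finger_gap: 28.1
pos [613.8  53.   20.1] jaw -92.4 xdir [-0.005 -0.002 -1.   ] F [-3.8 -0.9  6.7] M [-0.03  0.55 -0.05] gap 28.1 t 11.8 q7 -1.99
turn units [0.01 0.03 0.07]  shift before turn [0.   0.04 0.  ]  after turn [0.   0.04 0.  ]  turn max 0.1
```

```bash
python3 -m pendant '[{"x":0.02,"y":-0.04,"z":0,"rx":0,"ry":0,"rz":0.05},{"x":0.02,"y":0,"z":0,"rx":0,"ry":0,"rz":0},{"x":0,"y":0,"z":0,"rx":0,"ry":0,"rz":0}]';python3 p.py
python3 -m pendant '[{"x":0.02,"y":-0.02,"z":0,"rx":0,"ry":0,"rz":0},{"x":0,"y":0,"z":0,"rx":0,"ry":0,"rz":0}]';python3 p.py
```

```text
time: 12.1
position: [613.8, 53.1, 20.0]
orientation: [1.239, 1.186, -1.239]
force: [-2.8, -1.5, 11.5]
finger_gap: 28.4
pos [613.8  53.1  20. ] jaw -92.4 xdir [ 0.002 -0.002 -1.   ] F [-2.8 -1.5 11.5] M [-0.11  0.53  0.01] gap 28.4 t 12.1 q7 -1.99
time: 12.3
position: [613.8, 53.1, 20.0]
orientation: [1.24, 1.185, -1.238]
force: [-2.9, -1.6, 12.9]
finger_gap: 28.4
pos [613.8  53.1  20. ] jaw -92.4 xdir [ 0.004 -0.002 -1.   ] F [-2.9 -1.6 12.9] M [-0.11  0.54  0.04] gap 28.4 t 12.3 q7 -2.0
```

```bash
python3 -m pendant '[{"x":0,"y":0,"z":0,"rx":0,"ry":0,"rz":0},{"x":0,"y":0,"z":0,"rx":0,"ry":0,"rz":0},{"x":0,"y":0,"z":0,"rx":0,"ry":0,"rz":0},{"x":0,"y":0,"z":0,"rx":0,"ry":0,"rz":0},{"x":-0.2,"y":0,"z":0,"rx":0,"ry":0,"rz":0}]' 1
python3 -m pendant '[{"x":-1,"y":0,"z":0,"rx":0,"ry":0,"rz":0},{"x":-1,"y":0,"z":0,"rx":0,"ry":0,"rz":0},{"x":-1,"y":-0.5,"z":0,"rx":0,"ry":0,"rz":0},{"x":-0.5,"y":-1,"z":0,"rx":0,"ry":0,"rz":0},{"x":0,"y":-1,"z":0,"rx":0,"ry":0,"rz":0}]'
python3 -m pendant '[{"x":0,"y":-1,"z":0,"rx":0,"ry":0,"rz":0},{"x":0,"y":-1,"z":-1,"rx":0,"ry":0,"rz":0},{"x":0,"y":0,"z":-1,"rx":0,"ry":0,"rz":0},{"x":0,"y":0,"z":-1,"rx":0,"ry":0,"rz":0},{"x":0,"y":0,"z":-1,"rx":0,"ry":0,"rz":0}]'
python3 - <<'E'
from h import *
r=ctrl.capture('side');show(r,'s4.png',(300,170,400,245),7.5)
r=ctrl.capture('top');show(r,'t4.png',(220,165,400,270),4.2)
for z in(0,5): print(fit(r,'block',612.3,52,-2.4,z))
print(fit(r,'block',446,309,15))
E
python3 p.py 448 311 100 -74.6 0
```

```text
time: 12.8
position: [612.8, 52.7, 24.1]
orientation: [1.239, 1.188, -1.241]
force: [0.0, -0.9, 0.4]
finger_gap: 85.4
time: 13.3
position: [516.0, 58.6, 169.4]
orientation: [1.247, 1.181, -1.23]
force: [0.9, 0.6, -0.5]
finger_gap: 85.3
time: 13.8
position: [445.1, 216.9, 165.7]
orientation: [1.242, 1.184, -1.237]
force: [-0.2, -0.1, 0.4]
finger_gap: 85.4
(np.float64(617.2), np.float64(52.0), np.float64(-2.4), np.float64(10.5))
(np.float64(615.6), np.float64(52.1), np.float64(-3.2), np.float64(10.5))
(np.float64(454.4), np.float64(300.8), np.float64(38.2), np.float64(8.9))
pos [443.5 223.6 166.1] jaw -91.8 xdir [ 0.005  0.006 -1.   ] F [-0.3 -0.2  0.6] M [-0.04 -0.01  0.06] gap 85.6 t 13.9 q7 -2.3
turn units [-4.3  -0.08 -0.08]  shift before turn [ 1.67  0.04 -2.18]  after turn [ 1.65  0.69 -2.08]  turn max 4.3
```

View pics/s4.png

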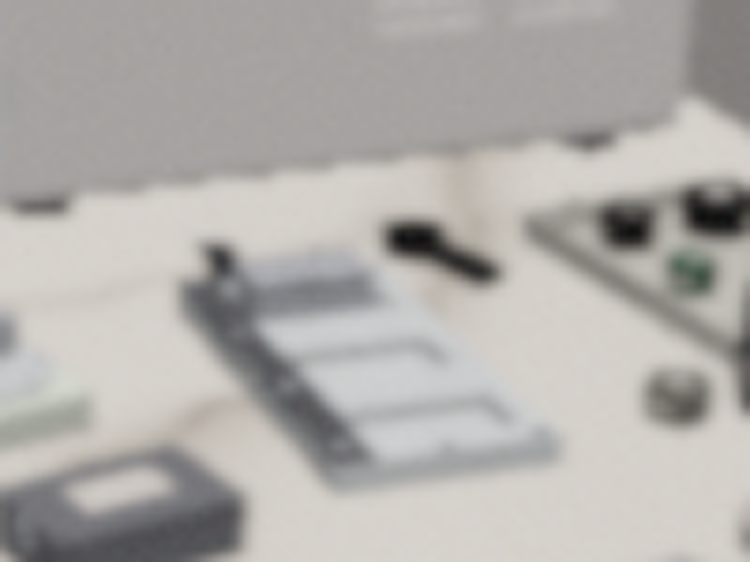

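Block B lies level in pocket 0. Next, block A in the top view, where the arm may be hiding it.

View pics/t4.png

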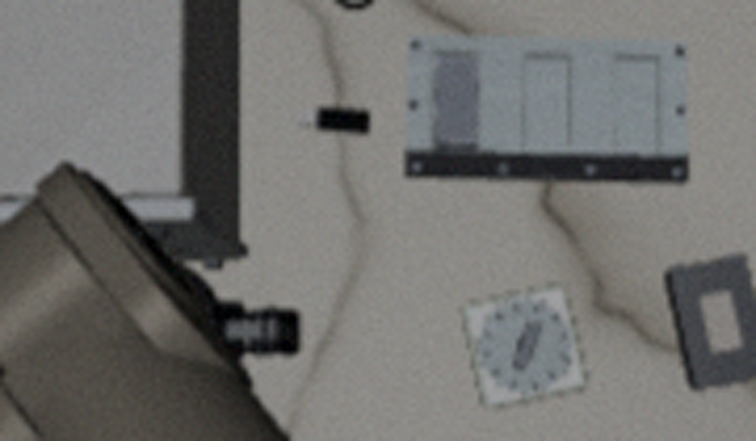

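```bash
python3 - <<'E'
from h import *
r=ctrl.capture('side');print(fit(r,'block',446,309,15),project(r,[446,309,14]));show(r,'s5.png',(230,150,330,225),7.5)
E
```

```text
(np.float64(445.5), np.float64(316.2), np.float64(30.7), np.float64(35.1)) [[276.22950447 192.03059197]]
```

View pics/s5.png

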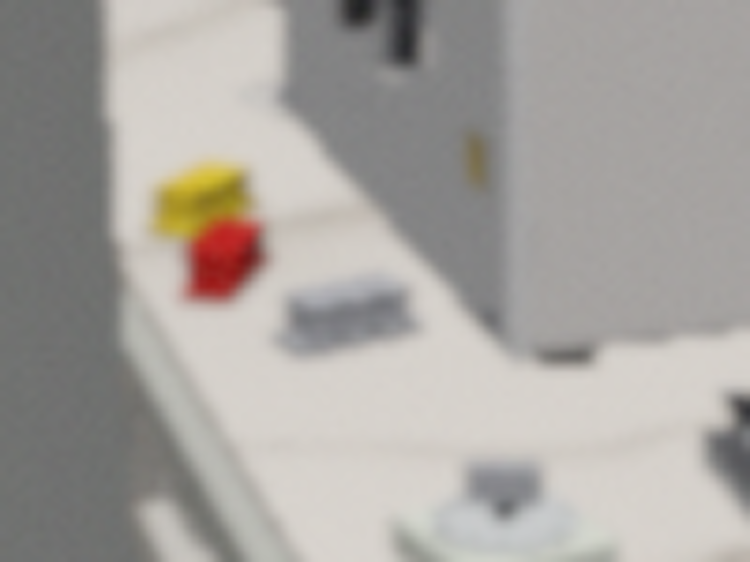

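Block A is where it was: (276,192) measured against (276,192) projected. Going for it.

```bash
python3 -m pendant '[{"x":0,"y":0,"z":0,"rx":-0.86,"ry":0,"rz":0},{"x":0,"y":0,"z":0,"rx":-0.86,"ry":0,"rz":0},{"x":0,"y":0,"z":0,"rx":-0.86,"ry":0,"rz":0},{"x":0,"y":0,"z":0,"rx":-0.86,"ry":0,"rz":0},{"x":0,"y":0,"z":0,"rx":-0.86,"ry":0,"rz":0}]'
python3 -m pendant '[{"x":0.5,"y":0.23,"z":-0.7,"rx":0,"ry":0,"rz":0},{"x":0.5,"y":0.22,"z":-0.7,"rx":0,"ry":0,"rz":0},{"x":0.5,"y":0.22,"z":-0.7,"rx":0,"ry":0,"rz":0},{"x":0,"y":0,"z":0,"rx":0,"ry":0,"rz":0}]'
python3 p.py 446.5 310 13.5 -74.6 0
```

```text
time: 14.45
position: [445.5, 213.9, 164.9]
orientation: [1.017, 1.316, -1.016]
force: [-0.2, 0.2, -0.8]
finger_gap: 85.3
time: 14.85
position: [447.4, 305.8, 102.4]
orientation: [1.013, 1.323, -1.015]
force: [-0.1, 0.1, 0.6]
finger_gap: 85.2
pos [447.4 305.8 102.4] jaw -75.0 xdir [-0.001 -0.    -1.   ] F [-0.1  0.1  0.6] M [0.   0.05 0.02] gap 85.2 t 14.8 q7 -2.24
turn units [-0.09 -0.    0.02]  shift before turn [ 2.22  0.01 -0.11]  after turn [ 2.22  0.01 -0.11]  turn max 0.1
```

```bash
python3 -m pendant '[{"x":0.8,"y":0,"z":-0.1,"rx":-0.08,"ry":0,"rz":0},{"x":0.8,"y":0,"z":0,"rx":0,"ry":0,"rz":0},{"x":0.62,"y":0,"z":0,"rx":0,"ry":0,"rz":0},{"x":0,"y":0,"z":0,"rx":0,"ry":0,"rz":0},{"x":0,"y":0,"z":0,"rx":0,"ry":0,"rz":0}]'
python3 p.py 446.5 310 13.5 -74.6 0
python3 -m pendant '[{"x":0,"y":0,"z":0,"rx":0,"ry":0,"rz":0},{"x":0,"y":0,"z":0,"rx":0,"ry":0,"rz":0},{"x":0,"y":0,"z":0,"rx":0,"ry":0,"rz":0},{"x":0,"y":0,"z":0,"rx":0,"ry":0,"rz":0},{"x":0,"y":0,"z":0,"rx":0,"ry":0,"rz":0}]' -1
python3 -m pendant '[{"x":0,"y":0,"z":0,"rx":0,"ry":0,"rz":0},{"x":0,"y":0,"z":0,"rx":0,"ry":0,"rz":0},{"x":0,"y":0,"z":0,"rx":0,"ry":0,"rz":0},{"x":0,"y":0,"z":0,"rx":0,"ry":0,"rz":0}]'
python3 p.py
```

```text
time: 15.35
position: [450.0, 306.3, 16.6]
orientation: [1.015, 1.318, -1.012]
force: [0.1, -0.7, 0.5]
finger_gap: 85.5
pos [450.  306.3  16.6] jaw -75.0 xdir [ 0.004 -0.002 -1.   ] F [ 0.1 -0.7  0.5] M [ 0.04 -0.02  0.01] gap 85.5 t 15.3 q7 -2.31
turn units [-0.1   0.04 -0.05]  shift before turn [ 0.08 -0.06 -0.11]  after turn [ 0.08 -0.06 -0.11]  turn max 0.1
time: 15.85
position: [449.8, 309.4, 17.5]
orientation: [1.016, 1.319, -1.007]
force: [-0.6, 0.6, 6.3]
finger_gap: 28.2
time: 16.25
position: [449.8, 309.4, 17.5]
orientation: [1.016, 1.319, -1.007]
force: [-0.4, 1.6, 5.6]
finger_gap: 28.1
pos [449.8 309.4  17.5] jaw -74.8 xdir [ 0.006  0.002 -1.   ] F [-0.4  1.6  5.6] M [ 0.25  0.16 -0.07] gap 28.1 t 16.2 q7 -2.31
```

```bash
python3 -m pendant '[{"x":-0.5,"y":0,"z":0,"rx":0,"ry":0,"rz":0},{"x":-0.7,"y":0,"z":0,"rx":0,"ry":0,"rz":0},{"x":-0.8,"y":0,"z":0,"rx":0,"ry":0,"rz":0},{"x":-0.3,"y":0,"z":0.8,"rx":0,"ry":0,"rz":0},{"x":0,"y":0,"z":0.8,"rx":0,"ry":0,"rz":0}]'
python3 -m pendant '[{"x":0,"y":0,"z":1,"rx":0.9,"ry":0,"rz":0.5},{"x":0,"y":0,"z":1,"rx":0.9,"ry":-0.1,"rz":0.5},{"x":0,"y":0,"z":1,"rx":0.9,"ry":-0.1,"rz":0.5},{"x":0,"y":0,"z":1,"rx":0.9,"ry":-0.1,"rz":0.5},{"x":0,"y":0,"z":1,"rx":0.8,"ry":-0.1,"rz":0.5}]'
python3 -m pendant '[{"x":0,"y":0,"z":0,"rx":0,"ry":0,"rz":0},{"x":0,"y":0,"z":0,"rx":0,"ry":0,"rz":0}]'
python3 p.py 616.6 -79.2 75 -92.4 10
```

```text
time: 16.75
position: [466.2, 247.1, 110.1]
orientation: [1.014, 1.319, -1.005]
force: [0.5, -0.9, -4.2]
finger_gap: 28.3
time: 17.25
position: [491.9, 46.3, 107.9]
orientation: [1.317, 1.049, -1.114]
force: [0.5, -0.0, -3.2]
finger_gap: 28.2
time: 17.45
position: [491.5, 46.8, 107.8]
orientation: [1.317, 1.05, -1.115]
force: [0.1, -0.0, -3.0]
finger_gap: 28.0
pos [491.5  46.8 107.8] jaw -92.7 xdir [ 0.175 -0.011 -0.985] F [ 0.1 -0.  -3. ] M [0.1  0.29 0.01] gap 28.0 t 17.4 q7 -2.0
turn units [-0.08  0.06 -0.02]  shift before turn [1.39 3.08 3.  ]  after turn [1.37 3.07 3.02]  turn max 0.1
```

```bash
python3 -m pendant '[{"x":0.1,"y":0.77,"z":0.75,"rx":-0.08,"ry":0.06,"rz":0},{"x":0.2,"y":0.77,"z":0.75,"rx":0,"ry":0,"rz":0},{"x":0.3,"y":0.77,"z":0.75,"rx":0,"ry":0,"rz":0},{"x":0.3,"y":0.77,"z":0.75,"rx":0,"ry":0,"rz":0},{"x":0,"y":0,"z":0,"rx":0,"ry":0,"rz":0}]'
python3 -m pendant '[{"x":0.3,"y":0,"z":0,"rx":0,"ry":0,"rz":0},{"x":0,"y":0,"z":0,"rx":0,"ry":0,"rz":0},{"x":0,"y":0,"z":0,"rx":0,"ry":0,"rz":0}]'
python3 p.py 616.6 -79.2 43 -92.4 10
```

```text
time: 17.95
position: [618.8, -83.0, 93.0]
orientation: [1.318, 1.05, -1.111]
force: [-1.4, -1.4, -3.4]
finger_gap: 27.9
time: 18.25
position: [616.5, -73.7, 82.3]
orientation: [1.312, 1.061, -1.103]
force: [0.5, 0.5, -2.7]
finger_gap: 28.3
pos [616.5 -73.7  82.3] jaw -92.0 xdir [ 0.175 -0.004 -0.984] F [ 0.5  0.5 -2.7] M [ 0.04  0.33 -0.03] gap 28.3 t 18.2 q7 -1.77
turn units [ 0.1  -0.05 -0.03]  shift before turn [ 0.97 -0.16  0.14]  after turn [ 0.97 -0.16  0.14]  turn max 0.1
```

```bash
python3 -m pendant '[{"x":0.45,"y":-0.1,"z":0.1,"rx":0.1,"ry":-0.05,"rz":0},{"x":0.4,"y":-0.06,"z":0,"rx":0,"ry":0,"rz":0},{"x":0.05,"y":0,"z":0,"rx":0,"ry":0,"rz":0},{"x":0,"y":0,"z":0,"rx":0,"ry":0,"rz":0},{"x":0,"y":0,"z":0,"rx":0,"ry":0,"rz":0}]'
python3 p.py 616.6 -79.2 40 -92.4 10
```

```text
time: 18.75
position: [618.6, -79.7, 48.1]
orientation: [1.318, 1.049, -1.109]
force: [-0.0, -0.6, -2.7]
finger_gap: 28.1
pos [618.6 -79.7  48.1] jaw -92.6 xdir [ 0.18  -0.009 -0.984] F [-0.  -0.6 -2.7] M [0.03 0.29 0.01] gap 28.1 t 18.8 q7 -1.8
turn units [-0.04  0.02 -0.1 ]  shift before turn [ 0.19 -0.09 -0.01]  after turn [ 0.19 -0.09 -0.01]  turn max 0.1
```

Lower in steps. The land would be at about 38 and the floor at about 29.

```bash
python3 -m pendant '[{"x":0.19,"y":-0.09,"z":-0.015,"rx":-0.04,"ry":0,"rz":-0.05},{"x":0.03,"y":0,"z":0,"rx":0,"ry":0,"rz":0},{"x":0,"y":0,"z":0,"rx":0,"ry":0,"rz":0},{"x":0,"y":0,"z":0,"rx":0,"ry":0,"rz":0}]';python3 p.py
python3 -m pendant '[{"x":0.06,"y":-0.02,"z":0,"rx":0,"ry":0,"rz":0},{"x":0,"y":0,"z":0,"rx":0,"ry":0,"rz":0}]'; python3 p.py
python3 -m pendant '[{"x":0.05,"y":-0.02,"z":0,"rx":0,"ry":0,"rz":0},{"x":0,"y":0,"z":0,"rx":0,"ry":0,"rz":0}]'; python3 p.py
```

```text
time: 19.15
position: [615.6, -79.5, 37.3]
orientation: [1.315, 1.055, -1.112]
force: [-0.6, 0.8, -2.3]
finger_gap: 28.2
pos [615.6 -79.5  37.3] jaw -92.5 xdir [ 0.174 -0.009 -0.985] F [-0.6  0.8 -2.3] M [ 0.2   0.35 -0.01] gap 28.2 t 19.1 q7 -1.81
time: 19.35
position: [615.7, -79.4, 34.9]
orientation: [1.315, 1.054, -1.111]
force: [1.0, 1.6, -4.0]
finger_gap: 28.2
pos [615.7 -79.4  34.9] jaw -92.5 xdir [ 0.175 -0.008 -0.985] F [ 1.   1.6 -4. ] M [0.41 0.25 0.05] gap 28.2 t 19.4 q7 -1.81
time: 19.55
position: [615.2, -79.3, 32.7]
orientation: [1.315, 1.055, -1.111]
force: [0.4, 1.5, -3.6]
finger_gap: 28.4
pos [615.2 -79.3  32.7] jaw -92.5 xdir [ 0.175 -0.008 -0.985] F [ 0.4  1.5 -3.6] M [0.45 0.14 0.06] gap 28.4 t 19.6 q7 -1.81
```

In the pocket. Down to the floor, with a small +y correction.

```bash
python3 -m pendant '[{"x":0.06,"y":-0.01,"z":-0.03,"rx":0,"ry":0,"rz":0},{"x":0,"y":0,"z":0,"rx":0,"ry":0,"rz":0}]'; python3 p.py
python3 -m pendant '[{"x":0.05,"y":-0.01,"z":0,"rx":0,"ry":0,"rz":0},{"x":0,"y":0,"z":0,"rx":0,"ry":0,"rz":0}]'; python3 p.py
```

```text
time: 19.75
position: [614.4, -79.1, 29.7]
orientation: [1.314, 1.055, -1.113]
force: [-1.0, 0.4, -4.0]
finger_gap: 28.2
pos [614.4 -79.1  29.7] jaw -92.5 xdir [ 0.173 -0.01  -0.985] F [-1.   0.4 -4. ] M [0.15 0.28 0.03] gap 28.2 t 19.8 q7 -1.81
time: 19.95
position: [615.1, -79.1, 28.7]
orientation: [1.314, 1.054, -1.112]
force: [-1.2, 0.5, 1.7]
finger_gap: 28.2
pos [615.1 -79.1  28.7] jaw -92.5 xdir [ 0.174 -0.01  -0.985] F [-1.2  0.5  1.7] M [0.09 0.56 0.  ] gap 28.2 t 19.9 q7 -1.82
```

```bash
python3 -m pendant '[{"x":-0.03,"y":-0.1,"z":0,"rx":0,"ry":0,"rz":0},{"x":-0.018,"y":-0.07,"z":0,"rx":0,"ry":0,"rz":0},{"x":0,"y":0,"z":0,"rx":0,"ry":0,"rz":0}]'; python3 p.py 
python3 -m pendant '[{"x":-0.01,"y":-0.05,"z":0,"rx":0,"ry":0,"rz":0},{"x":0,"y":0,"z":0,"rx":0,"ry":0,"rz":0}]';python3 p.py
```

```text
time: 20.25
position: [607.4, -78.6, 29.0]
orientation: [1.314, 1.054, -1.113]
force: [-0.2, 0.2, -1.4]
finger_gap: 28.0
pos [607.4 -78.6  29. ] jaw -92.5 xdir [ 0.174 -0.009 -0.985] F [-0.2  0.2 -1.4] M [0.   0.31 0.03] gap 28.0 t 20.2 q7 -1.82
time: 20.45
position: [605.7, -78.3, 29.0]
orientation: [1.314, 1.054, -1.112]
force: [0.3, 0.2, -2.5]
finger_gap: 28.2
pos [605.7 -78.3  29. ] jaw -92.5 xdir [ 0.174 -0.009 -0.985] F [ 0.3  0.2 -2.5] M [0.01 0.25 0.02] gap 28.2 t 20.4 q7 -1.82
```

```bash
python3 -m pendant '[{"x":-0.01,"y":-0.05,"z":0,"rx":0,"ry":0,"rz":0},{"x":0,"y":0,"z":0,"rx":0,"ry":0,"rz":0}]';python3 p.py
```

```text
time: 20.65
position: [605.2, -78.3, 29.6]
orientation: [1.316, 1.052, -1.11]
force: [3.7, -0.6, -4.8]
finger_gap: 28.1
pos [605.2 -78.3  29.6] jaw -92.5 xdir [ 0.177 -0.009 -0.984] F [ 3.7 -0.6 -4.8] M [-0.07 -0.58  0.  ] gap 28.1 t 20.6 q7 -1.82
```

```bash
python3 -m pendant '[{"x":0.04,"y":0.035,"z":0,"rx":0,"ry":0,"rz":-0.5},{"x":0.036,"y":0.018,"z":0,"rx":0,"ry":0,"rz":-0.5},{"x":0.03,"y":0.018,"z":0,"rx":0,"ry":0,"rz":-0.5},{"x":0,"y":0,"z":0,"rx":0,"ry":0,"rz":0},{"x":0,"y":0,"z":0,"rx":0,"ry":0,"rz":0}]';python3 p.py 609 -78.6 22.3 -92.4 0
```

```text
time: 21.15
position: [607.1, -78.1, 25.1]
orientation: [1.271, 1.134, -1.19]
force: [1.3, -0.1, -2.4]
finger_gap: 28.3
pos [607.1 -78.1  25.1] jaw -92.5 xdir [ 0.07  -0.004 -0.998] F [ 1.3 -0.1 -2.4] M [ 0.05 -0.25  0.03] gap 28.3 t 21.1 q7 -1.79
turn units [-0.02  0.02 -1.01]  shift before turn [0.07 0.04 0.01]  after turn [0.07 0.05 0.01]  turn max 1.0
```

```bash
python3 -m pendant '[{"x":0.035,"y":0.03,"z":0.005,"rx":0,"ry":0.02,"rz":-0.5},{"x":0.04,"y":0.015,"z":0,"rx":0,"ry":0,"rz":-0.5},{"x":0,"y":0,"z":0,"rx":0,"ry":0,"rz":0},{"x":0,"y":0,"z":0,"rx":0,"ry":0,"rz":0}]';python3 p.py 609 -78.6 22.3 -92.4 0
python3 -m pendant '[{"x":0.03,"y":0,"z":0,"rx":0,"ry":0,"rz":0},{"x":0,"y":0,"z":0,"rx":0,"ry":0,"rz":0}]';python3 p.py
```

```text
time: 21.55
position: [608.6, -78.5, 22.5]
orientation: [1.241, 1.188, -1.241]
force: [-1.6, 0.4, 1.2]
finger_gap: 28.1
pos [608.6 -78.5  22.5] jaw -92.5 xdir [ 0. -0. -1.] F [-1.6  0.4  1.2] M [-0.01  0.21 -0.02] gap 28.1 t 21.6 q7 -1.78
turn units [-0.02  0.   -0.01]  shift before turn [0.01 0.01 0.  ]  after turn [0.01 0.01 0.  ]  turn max 0.0
time: 21.75
position: [608.5, -78.5, 22.5]
orientation: [1.241, 1.187, -1.241]
force: [-3.6, -0.6, 6.4]
finger_gap: 28.1
pos [608.5 -78.5  22.5] jaw -92.5 xdir [ 0.001 -0.001 -1.   ] F [-3.6 -0.6  6.4] M [ 0.03  0.73 -0.04] gap 28.1 t 21.8 q7 -1.78
```

```bash
python3 -m pendant '[{"x":0,"y":0,"z":0,"rx":0,"ry":0,"rz":0},{"x":0,"y":0,"z":0,"rx":0,"ry":0,"rz":0},{"x":0,"y":0,"z":0,"rx":0,"ry":0,"rz":0},{"x":0,"y":0,"z":0,"rx":0,"ry":0,"rz":0},{"x":-0.2,"y":0,"z":0,"rx":0,"ry":0,"rz":0}]' 1
python3 -m pendant '[{"x":-1,"y":0,"z":0,"rx":0,"ry":0,"rz":0},{"x":-1,"y":0,"z":0,"rx":0,"ry":0,"rz":0},{"x":-1,"y":-1,"z":0,"rx":0,"ry":0,"rz":0},{"x":0,"y":-1,"z":0.9,"rx":0,"ry":0,"rz":0},{"x":0,"y":-1,"z":0.9,"rx":0,"ry":0,"rz":0}]'
python3 -m pendant '[{"x":0,"y":-0.8,"z":0.9,"rx":0,"ry":0,"rz":0},{"x":0,"y":0,"z":0.9,"rx":0,"ry":0,"rz":0},{"x":0,"y":0,"z":0.9,"rx":0,"ry":0,"rz":0}]'
python3 - <<'E'
from h import *
r=ctrl.capture('side');show(r,'s6.png',(270,170,400,245),6)
r=ctrl.capture('top');show(r,'t6.png',(305,160,395,275),5)
E
python3 p.py
```

```text
time: 22.25
position: [608.1, -78.6, 28.2]
orientation: [1.24, 1.19, -1.242]
force: [-0.2, -0.7, -0.8]
finger_gap: 85.4
time: 22.75
position: [497.3, -139.9, 146.8]
orientation: [1.24, 1.185, -1.234]
force: [0.3, -1.0, 0.2]
finger_gap: 85.2
time: 23.05
position: [458.8, -248.6, 145.4]
orientation: [1.241, 1.186, -1.241]
force: [1.0, -0.0, -0.2]
finger_gap: 85.2
pos [ 458.3 -254.8  145. ] jaw -93.1 xdir [ 0.001 -0.005 -1.   ] F [-0.   0.2 -0.6] M [ 0.01  0.03 -0.01] gap 85.7 t 23.1 q7 -1.32
```

View pics/t6.png

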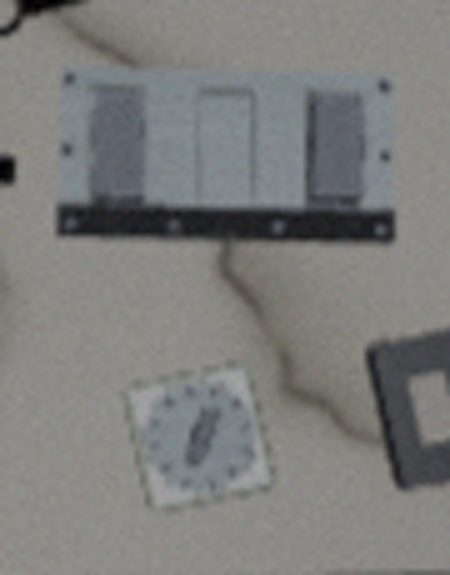

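View pics/s6.png

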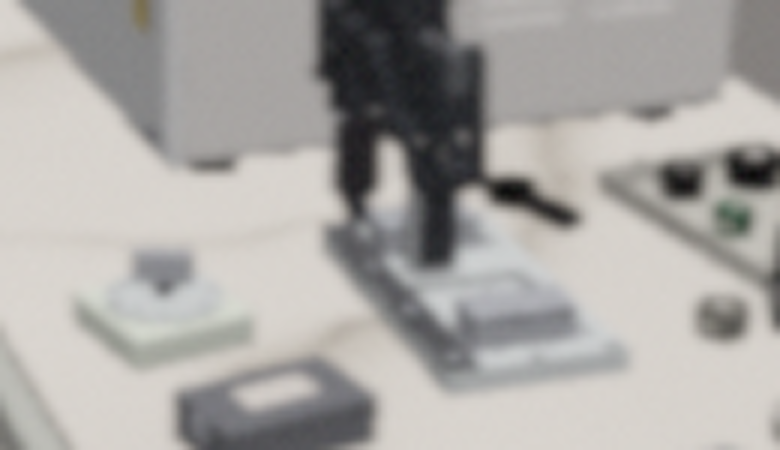

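Both blocks are seated, at t6 (118,145) and (337,145). The wing runs from (192,463) to (216,408) in t6, heading about −24°. Next, the approach to the key.

```bash
python3 - <<'E'
from h import *
r=ctrl.capture('top')
print(unproj(r,[(345.8,247.1),(343.4,252.6),(348.2,241.6)],49),unproj(r,(344.6,247.4),25))
g=r['pixels'].astype(float)[235:260,330:360]; print(g.mean(2).astype(int)[4:20,6:24])
b,rr=None,None
import p
T=p.target(66.4,0)
E
python3 p.py 435.5 8 150 66.4 0
```

```text
[[435.79682586   5.43924744  49.        ]
 [420.15515542  12.82132897  49.        ]
 [451.50330429  -1.97466157  49.        ]] [[435.56101305   7.38993791  25.        ]]
[[149 134 113 126 131 131 121 120 129 129 129 116 125 131 136 132 131 152]
 [133 128  96 107 129 132 131 136 130 134 129 133 129 135 131 109 100 138]
 [130 129 117 119 129 133 135 132 131 115 118 117 111 128 131 114 108 128]
 [135 137 135 138 137 135 136 131 127  94  99  98  95 118 132 131 127 132]
 [128 138 136 134 134 129 136 135 123 101  94  93  99 120 130 128 128 129]
 [114 128 134 134 134 134 130 129  98  92 103  96 107 128 127 130 128 129]
 [121 130 131 132 130 130 132 109  82  94 100  88 119 133 133 131 128 122]
 [132 130 129 129 131 133 134  81  79  98  99  89 121 132 134 131 127 120]
 [131 130 132 134 134 132 131  80  89  99  90 110 123 132 129 128 130 129]
 [120 126 131 132 134 132 121  88  95  98  86 115 130 132 129 127 131 133]
 [120 127 132 131 131 130 112  96  99  98  91 120 131 127 133 130 129 119]
 [128 131 136 132 130 130 104  93 104  96 109 124 128 130 130 132 128 119]
 [130 130 133 135 130 131  93  89  93 106 121 130 129 131 128 134 130 132]
 [131 126 118 127 133 128 102  84  92 120 130 129 130 131 129 135 135 130]
 [136 109 109 127 131 135 122 112 118 129 136 135 137 131 119 117 126 133]
 [145 119 119 130 132 134 128 132 129 133 130 131 130 132 119  97 123 139]]
pos [ 459.2 -250.8  144.9] jaw -92.9 xdir [ 0.001 -0.002 -1.   ] F [0.3 0.4 0.9] M [ 0.07 -0.02  0.02] gap 85.6 t 23.2 q7 -1.32
pos [ 459.2 -250.8  144.9] jaw -92.9 xdir [ 0.001 -0.002 -1.   ] F [0.3 0.4 0.9] M [ 0.07 -0.02  0.02] gap 85.6 t 23.2 q7 -1.32
turn units [-3.981e+01  3.000e-02  3.000e-02]  shift before turn [-0.14 -0.91 -6.43]  after turn [-0.13  3.13  5.69]  turn max 39.8
```

```bash
python3 -m pendant '[{"x":0,"y":-0.13,"z":-0.92,"rx":0,"ry":0,"rz":0},{"x":0,"y":-0.13,"z":-0.92,"rx":0,"ry":0,"rz":0},{"x":0,"y":-0.13,"z":-0.92,"rx":0,"ry":0,"rz":0},{"x":0,"y":-0.13,"z":-0.92,"rx":0,"ry":0,"rz":0},{"x":0,"y":-0.13,"z":-0.92,"rx":0,"ry":0,"rz":0}]'
python3 -m pendant '[{"x":0,"y":-0.13,"z":-0.92,"rx":0,"ry":0,"rz":0},{"x":0,"y":-0.13,"z":-0.92,"rx":0,"ry":0,"rz":0},{"x":0,"y":0,"z":0,"rx":-1,"ry":0,"rz":0},{"x":0,"y":0,"z":0,"rx":-1,"ry":0,"rz":0},{"x":0,"y":0,"z":0,"rx":-1,"ry":0,"rz":0}]'
for i in 1 2 3 4 5 6 7; do python3 -m pendant '[{"x":0,"y":0,"z":0,"rx":-1,"ry":0,"rz":0},{"x":0,"y":0,"z":0,"rx":-1,"ry":0,"rz":0},{"x":0,"y":0,"z":0,"rx":-1,"ry":0,"rz":0},{"x":0,"y":0,"z":0,"rx":-1,"ry":0,"rz":0},{"x":0,"y":0,"z":0,"rx":-1,"ry":0,"rz":0}]' | sed -n 2p; done
python3 p.py 435.7 8 33 69 0
```

```text
time: 23.7
position: [441.8, -58.9, 145.0]
orientation: [1.24, 1.189, -1.238]
force: [1.3, 0.9, 0.8]
finger_gap: 85.2
time: 24.2
position: [434.4, 14.1, 144.9]
orientation: [1.081, 1.285, -1.08]
force: [-0.5, -0.4, -0.0]
finger_gap: 85.4
position: [434.5, 13.6, 144.8]
position: [434.5, 13.6, 144.8]
position: [434.5, 13.5, 144.8]
position: [434.5, 13.5, 144.8]
position: [434.5, 13.5, 144.9]
position: [434.5, 13.4, 144.9]
position: [434.5, 13.4, 144.9]
pos [434.5  13.4 144.9] jaw 59.8 xdir [ 0.001 -0.    -1.   ] F [-0.1  0.4  0.2] M [-0.05 -0.02  0.01] gap 85.5 t 27.7 q7 0.63
turn units [-2.29  0.01  0.02]  shift before turn [ 2.8  -0.09 -0.1 ]  after turn [ 2.8  -0.08 -0.11]  turn max 2.3
```

```bash
python3 -m pendant '[{"x":0.7,"y":-0.08,"z":-0.11,"rx":-0.8,"ry":0,"rz":0},{"x":0.7,"y":0,"z":0,"rx":-0.8,"ry":0,"rz":0},{"x":0.7,"y":0,"z":0,"rx":-0.7,"ry":0,"rz":0},{"x":0,"y":0,"z":0,"rx":0,"ry":0,"rz":0},{"x":0,"y":0,"z":0,"rx":0,"ry":0,"rz":0}]'
python3 p.py 435.7 8 33 69 0
```

```text
time: 28.2
position: [435.3, 7.7, 61.1]
orientation: [-0.932, 1.361, 0.932]
force: [0.4, 0.8, 0.8]
finger_gap: 85.3
pos [435.3   7.7  61.1] jaw 68.8 xdir [ 0.001  0.001 -1.   ] F [0.4 0.8 0.8] M [-0.06 -0.04 -0.04] gap 85.3 t 28.2 q7 0.65
turn units [-0.05  0.01  0.01]  shift before turn [ 0.7  -0.01  0.01]  after turn [ 0.7  -0.01  0.01]  turn max 0.1
```

```bash
python3 -m pendant '[{"x":0.68,"y":0,"z":0,"rx":0,"ry":0,"rz":0},{"x":0,"y":0,"z":0,"rx":0,"ry":0,"rz":0},{"x":0,"y":0,"z":0,"rx":0,"ry":0,"rz":0}]'
python3 -m pendant '[{"x":0,"y":0,"z":0,"rx":0,"ry":0,"rz":0},{"x":0,"y":0,"z":0,"rx":0,"ry":0,"rz":0},{"x":0,"y":0,"z":0,"rx":0,"ry":0,"rz":0},{"x":0,"y":0,"z":0,"rx":0,"ry":0,"rz":0},{"x":0,"y":0,"z":0,"rx":0,"ry":0,"rz":0}]' -1
python3 -m pendant '[{"x":0,"y":0,"z":0,"rx":0,"ry":0,"rz":0},{"x":0,"y":0,"z":0,"rx":0,"ry":0,"rz":0},{"x":0,"y":0,"z":0,"rx":0,"ry":0,"rz":0},{"x":0,"y":0,"z":0,"rx":0,"ry":0,"rz":0},{"x":0,"y":0,"z":0,"rx":0,"ry":0,"rz":0}]'; python3 p.py
```

```text
time: 28.5
position: [436.2, 6.8, 34.6]
orientation: [-0.933, 1.36, 0.93]
force: [-0.1, -0.4, 0.7]
finger_gap: 85.4
time: 29.0
position: [436.0, 7.3, 33.6]
orientation: [-0.931, 1.359, 0.931]
force: [3.2, 12.9, -0.1]
finger_gap: 12.4
time: 29.5
position: [436.7, 9.1, 33.9]
orientation: [-0.931, 1.356, 0.933]
force: [1.3, 5.4, 0.1]
finger_gap: 7.4
pos [436.7   9.1  33.9] jaw 68.8 xdir [ 0.004  0.004 -1.   ] F [1.3 5.4 0.1] M [ 0.97 -0.26 -0.05] gap 7.4 t 29.5 q7 0.6
```

```bash
python3 -m pendant '[{"x":0,"y":0,"z":0.05,"rx":1,"ry":0,"rz":0},{"x":0,"y":0,"z":0,"rx":1,"ry":0,"rz":0},{"x":0,"y":0,"z":0,"rx":1,"ry":0,"rz":0},{"x":0,"y":0,"z":0,"rx":1,"ry":0,"rz":0},{"x":0,"y":0,"z":0,"rx":1,"ry":0,"rz":0}]'; python3 p.py
python3 -m pendant '[{"x":0,"y":0,"z":0,"rx":1,"ry":0,"rz":0},{"x":0,"y":0,"z":0,"rx":1,"ry":0,"rz":0},{"x":0,"y":0,"z":0,"rx":1,"ry":0,"rz":0},{"x":0,"y":0,"z":0,"rx":1,"ry":0,"rz":0},{"x":0,"y":0,"z":0,"rx":1,"ry":0,"rz":0}]'; python3 p.py
```

```text
time: 30.0
position: [436.7, 9.2, 33.8]
orientation: [-0.663, 1.465, 0.663]
force: [-0.6, 1.9, 3.4]
finger_gap: 7.3
pos [436.7   9.2  33.8] jaw 48.6 xdir [ 0.002  0.001 -1.   ] F [-0.6  1.9  3.4] M [0.36 0.11 0.05] gap 7.3 t 30.0 q7 0.31
time: 30.5
position: [436.7, 9.2, 33.8]
orientation: [-0.391, 1.533, 0.392]
force: [-0.0, 1.7, 4.3]
finger_gap: 7.2
pos [436.7   9.2  33.8] jaw 28.6 xdir [ 0.002  0.001 -1.   ] F [-0.   1.7  4.3] M [0.37 0.12 0.13] gap 7.2 t 30.5 q7 0.01
```

```bash
for i in 1 2 3 4 5 6 7 8; do python3 -m pendant '[{"x":0,"y":0,"z":0,"rx":1,"ry":0,"rz":0},{"x":0,"y":0,"z":0,"rx":1,"ry":0,"rz":0},{"x":0,"y":0,"z":0,"rx":1,"ry":0,"rz":0},{"x":0,"y":0,"z":0,"rx":1,"ry":0,"rz":0},{"x":0,"y":0,"z":0,"rx":1,"ry":0,"rz":0}]' >/dev/null; python3 p.py; done
```

```text
pos [436.7   9.2  33.8] jaw 8.6 xdir [ 0.002  0.001 -1.   ] F [-0.2  1.8  3.8] M [0.37 0.12 0.13] gap 7.5 t 31.0 q7 -0.28
pos [436.7   9.2  33.8] jaw -11.4 xdir [ 0.002  0.001 -1.   ] F [-0.3  2.5  3.4] M [0.42 0.13 0.11] gap 7.7 t 31.5 q7 -0.58
pos [436.7   9.2  33.8] jaw -31.4 xdir [ 0.002  0.001 -1.   ] F [0.2 2.5 4. ] M [0.44 0.1  0.04] gap 7.5 t 32.0 q7 -0.89
pos [436.7   9.2  33.8] jaw -51.4 xdir [ 0.002  0.001 -1.   ] F [0.3 2.2 3.5] M [0.41 0.08 0.04] gap 7.8 t 32.5 q7 -1.2
pos [436.8   9.2  33.8] jaw -71.4 xdir [ 0.002  0.001 -1.   ] F [-0.7  1.7  3.7] M [0.43 0.06 0.11] gap 7.6 t 33.0 q7 -1.51
pos [436.8   9.2  33.8] jaw -91.4 xdir [ 0.002  0.001 -1.   ] F [0.6 1.8 3.4] M [ 0.46 -0.    0.1 ] gap 7.6 t 33.5 q7 -1.82
pos [436.8   9.2  33.8] jaw -111.4 xdir [ 0.002  0.001 -1.   ] F [-0.4  1.8  3.1] M [0.38 0.   0.13] gap 7.6 t 34.0 q7 -2.14
pos [436.8   9.2  33.8] jaw -131.4 xdir [ 0.002  0.001 -1.   ] F [-0.2  1.3  3.6] M [ 0.41 -0.    0.1 ] gap 7.6 t 34.5 q7 -2.45
```

```bash
python3 -m pendant '[{"x":0,"y":0,"z":0,"rx":1,"ry":0,"rz":0},{"x":0,"y":0,"z":0,"rx":1,"ry":0,"rz":0},{"x":0,"y":0,"z":0,"rx":1,"ry":0,"rz":0},{"x":0,"y":0,"z":0,"rx":1,"ry":0,"rz":0},{"x":0,"y":0,"z":0,"rx":1,"ry":0,"rz":0}]' >/dev/null; python3 p.py
python3 -m pendant '[{"x":0,"y":0,"z":0,"rx":0,"ry":0,"rz":0},{"x":0,"y":0,"z":0,"rx":0,"ry":0,"rz":0},{"x":0,"y":0,"z":0,"rx":0,"ry":0,"rz":0},{"x":0,"y":0,"z":0,"rx":0,"ry":0,"rz":0},{"x":0,"y":0,"z":0,"rx":0,"ry":0,"rz":0}]' 1; python3 p.py
for i in 1 2 3 4 5 6 7 8 9; do python3 -m pendant '[{"x":0,"y":0,"z":0,"rx":-1,"ry":0,"rz":0},{"x":0,"y":0,"z":0,"rx":-1,"ry":0,"rz":0},{"x":0,"y":0,"z":0,"rx":-1,"ry":0,"rz":0},{"x":0,"y":0,"z":0,"rx":-1,"ry":0,"rz":0},{"x":0,"y":0,"z":0,"rx":-1,"ry":0,"rz":0}]' >/dev/null; done; python3 p.py 436.7 9.2 33.8 29 0
```

```text
pos [436.8   9.1  33.8] jaw -151.4 xdir [ 0.002  0.001 -1.   ] F [-0.6  1.2  2.8] M [0.34 0.07 0.14] gap 7.4 t 35.0 q7 -2.77
time: 35.5
position: [436.0, 8.0, 33.1]
orientation: [1.941, 0.497, -1.94]
force: [-0.6, 0.2, 0.3]
finger_gap: 79.0
pos [436.    8.   33.1] jaw -151.3 xdir [ 0. -0. -1.] F [-0.6  0.2  0.3] M [-0.04  0.02 -0.01] gap 79.0 t 35.5 q7 -2.77
pos [436.1   7.9  33.2] jaw 28.9 xdir [ 0.001 -0.    -1.   ] F [-0.3  0.6  0.1] M [-0.    0.01  0.01] gap 85.2 t 40.0 q7 0.02
turn units [-0.03  0.01  0.01]  shift before turn [-0.02  0.02  0.03]  after turn [-0.02  0.02  0.03]  turn max 0.0
```

```bash
python3 -m pendant '[{"x":0,"y":0.02,"z":0.03,"rx":0,"ry":0,"rz":0},{"x":0,"y":0,"z":0,"rx":0,"ry":0,"rz":0},{"x":0,"y":0,"z":0,"rx":0,"ry":0,"rz":0},{"x":0,"y":0,"z":0,"rx":0,"ry":0,"rz":0},{"x":0,"y":0,"z":0,"rx":0,"ry":0,"rz":0}]' -1 >/dev/null
python3 -m pendant '[{"x":0,"y":0,"z":0,"rx":0,"ry":0,"rz":0},{"x":0,"y":0,"z":0,"rx":0,"ry":0,"rz":0},{"x":0,"y":0,"z":0,"rx":0,"ry":0,"rz":0},{"x":0,"y":0,"z":0,"rx":0,"ry":0,"rz":0},{"x":0,"y":0,"z":0,"rx":0,"ry":0,"rz":0}]' >/dev/null; python3 p.py
for i in 1 2; do python3 -m pendant '[{"x":0,"y":0,"z":0,"rx":1,"ry":0,"rz":0},{"x":0,"y":0,"z":0,"rx":1,"ry":0,"rz":0},{"x":0,"y":0,"z":0,"rx":1,"ry":0,"rz":0},{"x":0,"y":0,"z":0,"rx":1,"ry":0,"rz":0},{"x":0,"y":0,"z":0,"rx":1,"ry":0,"rz":0}]' >/dev/null; python3 p.py; done
```

```text
pos [436.7   9.4  33.5] jaw 28.7 xdir [ 0.001 -0.001 -1.   ] F [-2.1  0.1  5.2] M [-0.12  0.42 -0.03] gap 7.4 t 41.0 q7 0.02
pos [436.7   9.4  33.5] jaw 8.6 xdir [ 0.001 -0.001 -1.   ] F [-2.4  0.2  4. ] M [-0.11  0.41  0.11] gap 7.3 t 41.5 q7 -0.28
pos [436.8   9.4  33.5] jaw -11.4 xdir [ 0.001 -0.001 -1.   ] F [-1.3 -0.8  4.9] M [-0.14  0.33  0.11] gap 7.6 t 42.0 q7 -0.59
```

```bash
for i in 1 2 3 4 5; do python3 -m pendant '[{"x":0,"y":0,"z":0,"rx":1,"ry":0,"rz":0},{"x":0,"y":0,"z":0,"rx":1,"ry":0,"rz":0}]' >/dev/null; python3 p.py; done
```

```text
pos [436.8   9.4  33.5] jaw -19.4 xdir [ 0.001 -0.001 -1.   ] F [-1.6 -1.1  4. ] M [-0.17  0.33  0.1 ] gap 7.6 t 42.2 q7 -0.71
pos [436.9   9.4  33.5] jaw -27.4 xdir [ 0.001 -0.001 -1.   ] F [-2.1 -0.4  4.4] M [-0.12  0.33  0.14] gap 7.8 t 42.4 q7 -0.83
pos [436.9   9.3  33.6] jaw -35.0 xdir [ 0.001 -0.002 -1.   ] F [-2.2 -0.5  5.3] M [-0.21  0.4   1.79] gap 7.2 t 42.6 q7 -0.95
pos [436.9   9.4  33.7] jaw -42.6 xdir [ 0.002 -0.004 -1.   ] F [-2.3 -1.2  7.2] M [-0.44  0.47  3.15] gap 7.9 t 42.8 q7 -1.07
pos [436.9   9.3  33.8] jaw -50.1 xdir [ 0.002 -0.006 -1.   ] F [-2.4 -4.   7.9] M [-0.61  0.56  4.74] gap 7.7 t 43.0 q7 -1.19
```

Stop felt at a jaw heading of about −33° (torque 0.1 → 4.7 N m). Unwinding the elastic twist and releasing.

```bash
python3 -m pendant '[{"x":0,"y":0,"z":0,"rx":-1,"ry":0,"rz":0},{"x":0,"y":0,"z":0,"rx":-1,"ry":0,"rz":0},{"x":0,"y":0,"z":0,"rx":-1,"ry":0,"rz":0},{"x":0,"y":0,"z":0,"rx":0,"ry":0,"rz":0}]' >/dev/null; python3 p.py
python3 -m pendant '[{"x":0,"y":0,"z":0,"rx":-0.6,"ry":0,"rz":0},{"x":0,"y":0,"z":0,"rx":0,"ry":0,"rz":0}]' >/dev/null; python3 p.py
```

```text
pos [436.9   9.3  33.7] jaw -38.5 xdir [ 0.002 -0.004 -1.   ] F [-2.1 -1.7  5.5] M [-0.43  0.34  2.29] gap 7.7 t 43.4 q7 -1.0
pos [436.9   9.4  33.6] jaw -36.2 xdir [ 0.002 -0.003 -1.   ] F [-1.4 -2.   5.4] M [-0.38  0.39  1.92] gap 7.8 t 43.6 q7 -0.97
```

```bash
python3 -m pendant '[{"x":0,"y":0,"z":0,"rx":-0.5,"ry":0,"rz":0},{"x":0,"y":0,"z":0,"rx":0,"ry":0,"rz":0}]' >/dev/null; python3 p.py
python3 -m pendant '[{"x":0,"y":0,"z":0,"rx":0,"ry":0,"rz":0},{"x":0,"y":0,"z":0,"rx":0,"ry":0,"rz":0},{"x":0,"y":0,"z":0,"rx":0,"ry":0,"rz":0},{"x":0,"y":0,"z":0,"rx":0,"ry":0,"rz":0},{"x":0,"y":0,"z":0,"rx":0,"ry":0,"rz":0}]' 1 >/dev/null
python3 -m pendant '[{"x":-0.5,"y":0,"z":0,"rx":0,"ry":0,"rz":0},{"x":-1,"y":0,"z":0,"rx":0,"ry":0,"rz":0},{"x":-1,"y":0,"z":0,"rx":0,"ry":0,"rz":0},{"x":-1,"y":0,"z":0,"rx":0,"ry":0,"rz":0}]'; python3 p.py 600 -288 165 -90 0
```

```text
pos [436.9   9.3  33.5] jaw -34.4 xdir [ 0.001 -0.003 -1.   ] F [-2.2 -0.5  5.9] M [-0.34  0.38  1.51] gap 7.5 t 43.8 q7 -0.94
time: 44.7
position: [436.2, 9.5, 174.6]
orientation: [0.477, 1.517, -0.477]
force: [-0.1, -0.2, -0.0]
finger_gap: 85.2
pos [436.2   9.5 174.6] jaw -34.9 xdir [ 0.  0. -1.] F [-0.1 -0.2 -0. ] M [-0.02 -0.06  0.03] gap 85.2 t 44.7 q7 -0.78
turn units [13.78  0.   -0.  ]  shift before turn [ 0.24 -3.76  7.61]  after turn [0.24 4.09 7.44]  turn max 13.8
```

```bash
for i in 1 2; do python3 -m pendant '[{"x":0,"y":0,"z":0,"rx":1,"ry":0,"rz":0},{"x":0,"y":0,"z":0,"rx":1,"ry":0,"rz":0},{"x":0,"y":0,"z":0,"rx":1,"ry":0,"rz":0},{"x":0,"y":0,"z":0,"rx":1,"ry":0,"rz":0},{"x":0,"y":0,"z":0,"rx":1,"ry":0,"rz":0}]' 0.75 >/dev/null; done
python3 -m pendant '[{"x":0.2,"y":0,"z":0.87,"rx":0.4,"ry":0,"rz":0},{"x":0.2,"y":0,"z":0.87,"rx":0.4,"ry":0,"rz":0},{"x":0.2,"y":-0.1,"z":0.87,"rx":0.3,"ry":0,"rz":0},{"x":0.2,"y":-0.1,"z":0.87,"rx":0,"ry":0,"rz":0},{"x":0,"y":0,"z":0,"rx":0,"ry":0,"rz":0}]'
python3 - <<'E'
from h import *
r=ctrl.capture('top');print(fit(r,'box',440,-248.5,2),fit(r,'box',437,-348,11),fit(r,'box',596.6,-288,8))
show(r,'k.png',(330,230,362,266),12)
E
python3 p.py 451.3 -129 5 -79.3 0
```

```text
time: 46.2
position: [458.3, -134.4, 139.7]
orientation: [1.075, 1.288, -1.081]
force: [-0.1, 0.1, 0.7]
finger_gap: 75.0
(np.float64(424.2), np.float64(-238.3), np.float64(11.5), np.float64(17.9)) (np.float64(477.2), np.float64(-369.5), np.float64(4.3), np.float64(17.3)) (np.float64(597.9), np.float64(-287.9), np.float64(8.2), np.float64(39.0))
pos [ 458.8 -130.8  140.3] jaw -79.6 xdir [-0.001 -0.    -1.   ] F [-0.5  1.4  0.1] M [ 0.04  0.03 -0.03] gap 75.0 t 46.2 q7 -1.28
turn units [-0.09  0.    0.02]  shift before turn [ 3.38 -0.17 -0.08]  after turn [ 3.38 -0.18 -0.08]  turn max 0.1
```

View pics/k.png

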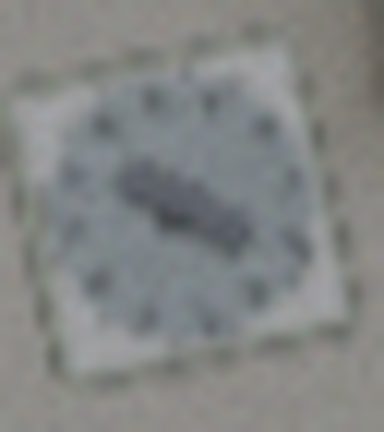

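The key now points from (130,180) to (250,235), heading about 63°. That agrees with the jaw heading at which the stop was felt. On to the boxes.

```bash
python3 -m pendant '[{"x":0.85,"y":-0.18,"z":-0.06,"rx":-0.09,"ry":0,"rz":0},{"x":0.85,"y":0,"z":0,"rx":0,"ry":0,"rz":0},{"x":0.85,"y":0,"z":0,"rx":0,"ry":0,"rz":0},{"x":0,"y":0,"z":0,"rx":0,"ry":0,"rz":0},{"x":0,"y":0,"z":0,"rx":0,"ry":0,"rz":0}]'
python3 p.py 451.3 -129 5 -79.3 0
```

```text
time: 46.75
position: [452.5, -125.6, 39.7]
orientation: [1.065, 1.295, -1.064]
force: [0.3, 0.0, 1.7]
finger_gap: 74.8
pos [ 452.5 -125.6   39.7] jaw -78.8 xdir [ 0.     0.001 -1.   ] F [0.3 0.  1.7] M [ 0.04 -0.01  0.01] gap 74.8 t 46.8 q7 -1.34
turn units [ 0.12 -0.01 -0.01]  shift before turn [ 0.87 -0.05  0.08]  after turn [ 0.87 -0.04  0.08]  turn max 0.1
```

```bash
python3 -m pendant '[{"x":0.45,"y":-0.05,"z":0.08,"rx":0.12,"ry":0,"rz":0},{"x":0.42,"y":0,"z":0,"rx":0,"ry":0,"rz":0},{"x":0,"y":0,"z":0,"rx":0,"ry":0,"rz":0},{"x":0,"y":0,"z":0,"rx":0,"ry":0,"rz":0}]'
python3 -m pendant '[{"x":0,"y":0,"z":0,"rx":0,"ry":0,"rz":0},{"x":0,"y":0,"z":0,"rx":0,"ry":0,"rz":0},{"x":0,"y":0,"z":0,"rx":0,"ry":0,"rz":0},{"x":0,"y":0,"z":0,"rx":0,"ry":0,"rz":0},{"x":0,"y":0,"z":0,"rx":0,"ry":0,"rz":0}]' -1 >/dev/null
python3 -m pendant '[{"x":0,"y":0,"z":0,"rx":0,"ry":0,"rz":0},{"x":0,"y":0,"z":0,"rx":0,"ry":0,"rz":0},{"x":0,"y":0,"z":0,"rx":0,"ry":0,"rz":0}]' >/dev/null; python3 p.py
python3 -m pendant '[{"x":-0.4,"y":0,"z":0,"rx":0,"ry":0,"rz":0},{"x":-0.9,"y":0,"z":0,"rx":0,"ry":0,"rz":0},{"x":-0.9,"y":0,"z":0,"rx":0,"ry":0,"rz":0},{"x":-0.9,"y":0,"z":0,"rx":0,"ry":0,"rz":0},{"x":0,"y":0,"z":0,"rx":0,"ry":0,"rz":0}]'
python3 p.py 596.6 -288 130 -82 0
```

```text
time: 47.15
position: [452.6, -130.2, 6.2]
orientation: [1.072, 1.288, -1.069]
force: [0.3, -0.6, 0.9]
finger_gap: 74.7
pos [ 452.9 -130.3    6.4] jaw -79.4 xdir [ 0.005 -0.001 -1.   ] F [-0.4 -0.   7.2] M [ 0.25  0.18 -0.05] gap 54.9 t 48.0 q7 -1.37
time: 48.45
position: [455.4, -131.0, 134.2]
orientation: [1.074, 1.278, -1.066]
force: [1.2, -0.1, -0.7]
finger_gap: 55.0
pos [ 455.4 -131.   134.2] jaw -79.4 xdir [ 0.013 -0.004 -1.   ] F [ 1.2 -0.1 -0.7] M [ 0.   -0.1   0.01] gap 55.0 t 48.5 q7 -1.27
turn units [ 0.65  0.09 -0.17]  shift before turn [0.17 2.75 4.51]  after turn [0.1  2.95 4.38]  turn max 0.7
```

```bash
python3 -m pendant '[{"x":0,"y":0.6,"z":0.88,"rx":0.3,"ry":0,"rz":0},{"x":0,"y":0.6,"z":0.88,"rx":0.3,"ry":0,"rz":0},{"x":0,"y":0.6,"z":0.88,"rx":0,"ry":0,"rz":0},{"x":0,"y":0.6,"z":0.88,"rx":0,"ry":0,"rz":0},{"x":0,"y":0.6,"z":0.88,"rx":0,"ry":0,"rz":0}]' >/dev/null
python3 -m pendant '[{"x":0.7,"y":0,"z":0,"rx":0,"ry":0,"rz":0},{"x":0.7,"y":0,"z":0,"rx":0,"ry":0,"rz":0},{"x":0,"y":0,"z":0,"rx":0,"ry":0,"rz":0},{"x":0,"y":0,"z":0,"rx":0,"ry":0,"rz":0},{"x":0,"y":0,"z":0,"rx":0,"ry":0,"rz":0}]' >/dev/null
python3 p.py 598.7 -287.8 45 -81.9 0
```

```text
pos [ 597.9 -285.6   74.4] jaw -81.8 xdir [ 0.004 -0.001 -1.   ] F [ 0.6  0.6 -0.2] M [ 0.02 -0.02 -0.  ] gap 54.4 t 49.5 q7 -1.18
turn units [ 0.03  0.02 -0.05]  shift before turn [0.74 0.01 0.06]  after turn [0.74 0.01 0.06]  turn max 0.0
```

Lower onto the base: contact is expected at TCP z ≈ 34.4.

```bash
python3 -m pendant '[{"x":0.4,"y":0.01,"z":0.06,"rx":0.03,"ry":0.02,"rz":-0.05},{"x":0.4,"y":0,"z":0,"rx":0,"ry":0,"rz":0},{"x":0,"y":0,"z":0,"rx":0,"ry":0,"rz":0},{"x":0,"y":0,"z":0,"rx":0,"ry":0,"rz":0}]' >/dev/null;python3 p.py 598.7 -287.8 36 -81.9 0
python3 -m pendant '[{"x":0.1,"y":0,"z":0,"rx":0,"ry":0,"rz":0},{"x":0,"y":0,"z":0,"rx":0,"ry":0,"rz":0}]' >/dev/null;python3 p.py  598.7 -287.8 34.4 -81.9 0
```

```text
pos [ 596.5 -287.5   39.3] jaw -81.9 xdir [-0.005  0.002 -1.   ] F [-0.1  1.1 -1.5] M [ 0.02 -0.03  0.08] gap 54.6 t 49.9 q7 -1.19
turn units [-0.   -0.04  0.07]  shift before turn [0.08 0.05 0.01]  after turn [0.08 0.05 0.01]  turn max 0.1
pos [ 597.5 -287.7   36.5] jaw -81.9 xdir [-0.003  0.001 -1.   ] F [-0.3  0.7 -0.8] M [-0.01  0.05 -0.  ] gap 54.2 t 50.0 q7 -1.19
turn units [-0.   -0.02  0.04]  shift before turn [0.05 0.03 0.01]  after turn [0.05 0.03 0.01]  turn max 0.0
```

```bash
python3 -m pendant '[{"x":0.05,"y":0.025,"z":0,"rx":0,"ry":-0.02,"rz":0.04},{"x":0.03,"y":0,"z":0,"rx":0,"ry":0,"rz":0},{"x":0,"y":0,"z":0,"rx":0,"ry":0,"rz":0}]' >/dev/null;python3 p.py
python3 -m pendant '[{"x":0,"y":0,"z":0,"rx":0,"ry":0,"rz":0},{"x":0,"y":0,"z":0,"rx":0,"ry":0,"rz":0},{"x":0,"y":0,"z":0,"rx":0,"ry":0,"rz":0},{"x":0,"y":0,"z":0,"rx":0,"ry":0,"rz":0}]' 0.75 ;
python3 -m pendant '[{"x":-0.5,"y":0,"z":0,"rx":0,"ry":0,"rz":0},{"x":-1,"y":0,"z":0,"rx":0,"ry":0,"rz":0},{"x":-1,"y":0,"z":0,"rx":0,"ry":0,"rz":0},{"x":0,"y":-1,"z":0,"rx":0,"ry":0,"rz":0},{"x":0,"y":-1,"z":-0.5,"rx":0,"ry":0,"rz":0}]' >/dev/null
python3 p.py 441 -248.5 130 -88.2 0
```

```text
pos [ 599.  -287.8   34.6] jaw -81.9 xdir [ 0.001 -0.001 -1.   ] F [-1.6  0.6  3.7] M [ 0.1   0.19 -0.  ] gap 54.7 t 50.4 q7 -1.19
time: 50.75
position: [598.3, -287.7, 33.2]
orientation: [1.105, 1.273, -1.105]
force: [-0.3, 0.1, -0.6]
finger_gap: 74.9
pos [ 517.3 -282.6  135.2] jaw -82.1 xdir [ 0.005 -0.005 -1.   ] F [-0.9 -0.3 -1.1] M [-0.03  0.07 -0.01] gap 74.5 t 51.2 q7 -1.12
turn units [ 1.53  0.07 -0.07]  shift before turn [ 0.12 -1.77 -1.11]  after turn [ 0.13 -1.88 -0.91]  turn max 1.5
```

```bash
python3 - <<'E'
from h import *
r=ctrl.capture('top');print(fit(r,'box',598,-288,8,28))
E
python3 -m pendant '[{"x":0,"y":0,"z":0,"rx":0.8,"ry":0,"rz":0},{"x":0,"y":0,"z":0,"rx":0.73,"ry":0,"rz":0},{"x":0,"y":-0.9,"z":-0.45,"rx":0,"ry":0,"rz":0},{"x":0.5,"y":-0.95,"z":-0.45,"rx":0,"ry":0,"rz":0},{"x":0.9,"y":0,"z":0,"rx":0,"ry":0,"rz":0}]' >/dev/null
python3 -m pendant '[{"x":0.8,"y":0,"z":0,"rx":0,"ry":0,"rz":0},{"x":0,"y":0,"z":0,"rx":0,"ry":0,"rz":0},{"x":0,"y":0,"z":0,"rx":0,"ry":0,"rz":0}]' >/dev/null
python3 p.py 441 -248.5 5 -88.2 0
```

```text
(np.float64(598.4), np.float64(-290.5), np.float64(9.0), np.float64(39.9))
pos [ 441.5 -245.5   45.6] jaw -88.0 xdir [-0.  0. -1.] F [ 0.6 -0.4  0.5] M [-0.02 -0.02 -0.02] gap 74.9 t 52.1 q7 -1.24
turn units [ 0.04 -0.01  0.  ]  shift before turn [ 1.02 -0.02  0.07]  after turn [ 1.02 -0.02  0.07]  turn max 0.0
```

```bash
python3 -m pendant '[{"x":0.5,"y":-0.02,"z":0.07,"rx":0.04,"ry":0,"rz":0},{"x":0.52,"y":0,"z":0,"rx":0,"ry":0,"rz":0},{"x":0,"y":0,"z":0,"rx":0,"ry":0,"rz":0},{"x":0,"y":0,"z":0,"rx":0,"ry":0,"rz":0}]'
python3 -m pendant '[{"x":0,"y":0,"z":0,"rx":0,"ry":0,"rz":0},{"x":0,"y":0,"z":0,"rx":0,"ry":0,"rz":0},{"x":0,"y":0,"z":0,"rx":0,"ry":0,"rz":0},{"x":0,"y":0,"z":0,"rx":0,"ry":0,"rz":0},{"x":0,"y":0,"z":0,"rx":0,"ry":0,"rz":0}]' -1 >/dev/null
python3 -m pendant '[{"x":0,"y":0,"z":0,"rx":0,"ry":0,"rz":0},{"x":0,"y":0,"z":0,"rx":0,"ry":0,"rz":0},{"x":0,"y":0,"z":0,"rx":0,"ry":0,"rz":0}]' >/dev/null; python3 p.py
python3 -m pendant '[{"x":-0.4,"y":0,"z":0,"rx":0,"ry":0,"rz":0},{"x":-0.9,"y":0,"z":0,"rx":0,"ry":0,"rz":0},{"x":-0.9,"y":0,"z":0,"rx":0,"ry":0,"rz":0},{"x":-0.9,"y":0,"z":0,"rx":0,"ry":0,"rz":0},{"x":0,"y":0,"z":0,"rx":0,"ry":0,"rz":0}]'
python3 p.py 598.7 -287.8 130 -82 0
```

```text
time: 52.5
position: [442.1, -249.0, 6.1]
orientation: [1.186, 1.221, -1.185]
force: [-0.4, -0.4, -0.1]
finger_gap: 74.8
pos [ 442.6 -249.2    6.7] jaw -88.2 xdir [ 0.004 -0.002 -1.   ] F [-0.1 -0.2  6.1] M [0.24 0.01 0.01] gap 54.9 t 53.3 q7 -1.27
time: 53.8
position: [444.7, -250.3, 134.5]
orientation: [1.186, 1.211, -1.181]
force: [1.5, 0.2, -0.2]
finger_gap: 54.5
pos [ 444.7 -250.3  134.5] jaw -88.2 xdir [ 0.011 -0.007 -1.   ] F [ 1.5  0.2 -0.2] M [-0.02 -0.04  0.  ] gap 54.5 t 53.8 q7 -1.19
turn units [-1.55  0.11 -0.15]  shift before turn [0.16 3.82 1.06]  after turn [0.11 3.68 1.46]  turn max 1.5
```

```bash
python3 -m pendant '[{"x":0,"y":0,"z":0,"rx":-0.8,"ry":0,"rz":0},{"x":0,"y":0,"z":0,"rx":-0.77,"ry":0,"rz":0},{"x":0,"y":0.93,"z":0.36,"rx":0,"ry":0,"rz":0},{"x":0,"y":0.93,"z":0.36,"rx":0,"ry":0,"rz":0},{"x":0,"y":0.93,"z":0.36,"rx":0,"ry":0,"rz":0}]' >/dev/null
python3 -m pendant '[{"x":0,"y":0.93,"z":0.36,"rx":0,"ry":0,"rz":0},{"x":0.5,"y":0,"z":0,"rx":0,"ry":0,"rz":0},{"x":0.4,"y":0,"z":0,"rx":0,"ry":0,"rz":0},{"x":0,"y":0,"z":0,"rx":0,"ry":0,"rz":0},{"x":0,"y":0,"z":0,"rx":0,"ry":0,"rz":0}]' >/dev/null
python3 p.py 599.8 -287.7 72 -81.9 0
```

```text
pos [ 595.3 -284.6   92.1] jaw -81.9 xdir [-0.001  0.    -1.   ] F [-0.7 -0.8 -0.3] M [ 0.04 -0.05 -0.03] gap 54.6 t 54.8 q7 -1.18
turn units [-0.01 -0.01  0.02]  shift before turn [0.5  0.1  0.09]  after turn [0.5  0.1  0.09]  turn max 0.0
```

```bash
python3 -m pendant '[{"x":0.3,"y":0.1,"z":0.09,"rx":0,"ry":0,"rz":0.02},{"x":0.25,"y":0,"z":0,"rx":0,"ry":0,"rz":0},{"x":0,"y":0,"z":0,"rx":0,"ry":0,"rz":0},{"x":0,"y":0,"z":0,"rx":0,"ry":0,"rz":0}]' >/dev/null;python3 p.py 599.8 -287.7 62.7 -81.9 0
```

```text
pos [ 600.  -287.6   70.1] jaw -81.9 xdir [ 0.001  0.    -1.   ] F [-0.6 -0.4 -0.8] M [ 0.01 -0.03  0.04] gap 54.6 t 55.2 q7 -1.19
turn units [-0.01 -0.   -0.01]  shift before turn [ 0.19 -0.    0.  ]  after turn [ 0.19 -0.    0.  ]  turn max 0.0
```

```bash
python3 -m pendant '[{"x":0.1,"y":0,"z":0,"rx":0,"ry":0,"rz":0},{"x":0.08,"y":0,"z":0,"rx":0,"ry":0,"rz":0},{"x":0,"y":0,"z":0,"rx":0,"ry":0,"rz":0},{"x":0,"y":0,"z":0,"rx":0,"ry":0,"rz":0}]' >/dev/null;python3 p.py
python3 -m pendant '[{"x":0.04,"y":0,"z":0,"rx":0,"ry":0,"rz":0},{"x":0,"y":0,"z":0,"rx":0,"ry":0,"rz":0},{"x":0,"y":0,"z":0,"rx":0,"ry":0,"rz":0}]' >/dev/null;python3 p.py
```

```text
pos [ 600.4 -287.6   63.4] jaw -81.9 xdir [ 0.001 -0.    -1.   ] F [-0.4  0.1  0.2] M [-0.01  0.05 -0.02] gap 54.6 t 55.6 q7 -1.19
pos [ 600.7 -287.7   62.8] jaw -81.9 xdir [ 0.002 -0.001 -1.   ] F [-2.8  0.   4.5] M [ 0.07  0.28 -0.  ] gap 55.2 t 55.9 q7 -1.19
```

```bash
python3 -m pendant '[{"x":0,"y":-0.02,"z":0,"rx":0,"ry":0,"rz":0},{"x":0,"y":0,"z":0,"rx":0,"ry":0,"rz":0},{"x":0,"y":0,"z":0,"rx":0,"ry":0,"rz":0},{"x":0,"y":0,"z":0,"rx":0,"ry":0,"rz":0}]' 0.75 ;
python3 -m pendant '[{"x":-0.5,"y":0,"z":0,"rx":0,"ry":0,"rz":0},{"x":-1,"y":0,"z":0,"rx":0,"ry":0,"rz":0},{"x":-0.8,"y":0,"z":0,"rx":0,"ry":0,"rz":0},{"x":0,"y":-1,"z":0,"rx":0,"ry":0,"rz":0},{"x":0,"y":-1,"z":0.4,"rx":0,"ry":0,"rz":0}]' >/dev/null
python3 -m pendant '[{"x":0,"y":-0.8,"z":0.4,"rx":-0.65,"ry":0,"rz":0},{"x":0,"y":-0.8,"z":0,"rx":0,"ry":0,"rz":0},{"x":0,"y":0,"z":0,"rx":0,"ry":0,"rz":0}]' >/dev/null
python3 - <<'E'
from h import *
r=ctrl.capture('top');print(fit(r,'box',599,-289,8,56))
E
python3 p.py 438.5 -348.4 130 -79.2 0
```

```text
time: 56.3
position: [599.5, -287.7, 61.4]
orientation: [1.105, 1.272, -1.104]
force: [-0.5, -0.3, -0.1]
finger_gap: 74.9
(np.float64(596.1), np.float64(-289.3), np.float64(10.3), np.float64(40.0))
pos [ 459.  -343.   153.5] jaw -79.6 xdir [-0.    -0.001 -1.   ] F [ 0.9  0.5 -0.4] M [ 0.01 -0.02 -0.02] gap 74.6 t 57.1 q7 -0.93
turn units [-0.1   0.01  0.01]  shift before turn [ 0.59 -0.53  0.04]  after turn [ 0.59 -0.53  0.04]  turn max 0.1
```

```bash
python3 -m pendant '[{"x":0.9,"y":-0.5,"z":0.04,"rx":-0.1,"ry":0,"rz":0},{"x":0.9,"y":0,"z":0,"rx":0,"ry":0,"rz":0},{"x":0.9,"y":0,"z":0,"rx":0,"ry":0,"rz":0},{"x":0,"y":0,"z":0,"rx":0,"ry":0,"rz":0},{"x":0,"y":0,"z":0,"rx":0,"ry":0,"rz":0}]' >/dev/null; python3 p.py 438.5 -348.4 5 -79.2 0
```

```text
pos [ 443.7 -345.4   45.7] jaw -78.8 xdir [ 0.002  0.001 -1.   ] F [ 0.6 -0.1  0.8] M [-0.04 -0.02  0.01] gap 74.8 t 57.6 q7 -0.94
turn units [ 0.1  -0.01 -0.03]  shift before turn [ 1.02 -0.15  0.05]  after turn [ 1.02 -0.14  0.05]  turn max 0.1
```

```bash
python3 -m pendant '[{"x":0.5,"y":-0.12,"z":0.05,"rx":0.1,"ry":0,"rz":0},{"x":0.5,"y":0,"z":0,"rx":0,"ry":0,"rz":0},{"x":0,"y":0,"z":0,"rx":0,"ry":0,"rz":0},{"x":0,"y":0,"z":0,"rx":0,"ry":0,"rz":0}]'
python3 -m pendant '[{"x":0,"y":0,"z":0,"rx":0,"ry":0,"rz":0},{"x":0,"y":0,"z":0,"rx":0,"ry":0,"rz":0},{"x":0,"y":0,"z":0,"rx":0,"ry":0,"rz":0},{"x":0,"y":0,"z":0,"rx":0,"ry":0,"rz":0},{"x":0,"y":0,"z":0,"rx":0,"ry":0,"rz":0}]' -1 >/dev/null
python3 -m pendant '[{"x":0,"y":0,"z":0,"rx":0,"ry":0,"rz":0},{"x":0,"y":0,"z":0,"rx":0,"ry":0,"rz":0},{"x":0,"y":0,"z":0,"rx":0,"ry":0,"rz":0}]' >/dev/null; python3 p.py
python3 -m pendant '[{"x":-0.4,"y":0,"z":0,"rx":0,"ry":0,"rz":0},{"x":-0.9,"y":0,"z":0,"rx":0,"ry":0,"rz":0},{"x":-0.9,"y":0,"z":0,"rx":0,"ry":0,"rz":0},{"x":-0.9,"y":0,"z":0,"rx":0,"ry":0,"rz":0},{"x":-0.7,"y":0,"z":0,"rx":0,"ry":0,"rz":0}]'
python3 p.py 598.7 -287.8 150 -81.9 0
```

```text
time: 58.05
position: [440.2, -349.8, 7.6]
orientation: [1.071, 1.287, -1.068]
force: [0.7, -0.4, -0.1]
finger_gap: 75.0
pos [ 440.4 -350.     8. ] jaw -79.3 xdir [ 0.006 -0.003 -1.   ] F [-0.8  0.5  6.1] M [0.29 0.02 0.01] gap 54.9 t 58.9 q7 -0.95
time: 59.35
position: [438.7, -349.6, 160.6]
orientation: [1.071, 1.287, -1.069]
force: [0.4, -0.5, -1.2]
finger_gap: 54.7
pos [ 438.7 -349.6  160.6] jaw -79.3 xdir [ 0.004 -0.002 -1.   ] F [ 0.4 -0.5 -1.2] M [-0.   -0.02  0.01] gap 54.7 t 59.4 q7 -0.89
turn units [ 0.65  0.04 -0.05]  shift before turn [ 0.28  4.22 -0.78]  after turn [ 0.27  4.18 -0.97]  turn max 0.6
```

```bash
python3 -m pendant '[{"x":0,"y":0,"z":0,"rx":0.65,"ry":0,"rz":0},{"x":0,"y":0.85,"z":-0.2,"rx":0,"ry":0,"rz":0},{"x":0,"y":0.85,"z":-0.2,"rx":0,"ry":0,"rz":0},{"x":0,"y":0.85,"z":-0.2,"rx":0,"ry":0,"rz":0},{"x":0,"y":0.85,"z":-0.2,"rx":0,"ry":0,"rz":0}]' >/dev/null
python3 -m pendant '[{"x":0,"y":0.78,"z":-0.15,"rx":0,"ry":0,"rz":0},{"x":0.4,"y":0,"z":0,"rx":0,"ry":0,"rz":0},{"x":0.4,"y":0,"z":0,"rx":0,"ry":0,"rz":0},{"x":0,"y":0,"z":0,"rx":0,"ry":0,"rz":0},{"x":0,"y":0,"z":0,"rx":0,"ry":0,"rz":0}]' >/dev/null
python3 p.py 599.8 -288.2 100 -81.9 0
```

```text
pos [ 598.  -288.3  126. ] jaw -81.9 xdir [ 0.001 -0.    -1.   ] F [ 1.2 -0.3 -0.4] M [-0.02 -0.06  0.01] gap 54.5 t 60.4 q7 -1.18
turn units [-0.01  0.   -0.02]  shift before turn [0.65 0.05 0.  ]  after turn [0.65 0.05 0.  ]  turn max 0.0
```

```bash
python3 -m pendant '[{"x":0.35,"y":0.04,"z":0,"rx":0,"ry":0,"rz":0},{"x":0.3,"y":0,"z":0,"rx":0,"ry":0,"rz":0},{"x":0,"y":0,"z":0,"rx":0,"ry":0,"rz":0},{"x":0,"y":0,"z":0,"rx":0,"ry":0,"rz":0}]' >/dev/null;python3 p.py 599.8 -288.2 92.5 -81.9 0
```

```text
pos [ 599.3 -287.8   99.1] jaw -81.9 xdir [ 0.     0.001 -1.   ] F [-0.4  1.4 -0.8] M [-0.01  0.01  0.03] gap 54.4 t 60.8 q7 -1.18
turn units [-0.01 -0.01 -0.  ]  shift before turn [0.16 0.01 0.01]  after turn [0.16 0.01 0.01]  turn max 0.0
```

```bash
python3 -m pendant '[{"x":0.1,"y":0.01,"z":0.01,"rx":0,"ry":0,"rz":0},{"x":0.07,"y":0,"z":0,"rx":0,"ry":0,"rz":0},{"x":0,"y":0,"z":0,"rx":0,"ry":0,"rz":0},{"x":0,"y":0,"z":0,"rx":0,"ry":0,"rz":0}]' >/dev/null;python3 p.py
python3 -m pendant '[{"x":0.03,"y":0,"z":0,"rx":0,"ry":0,"rz":0},{"x":0,"y":0,"z":0,"rx":0,"ry":0,"rz":0},{"x":0,"y":0,"z":0,"rx":0,"ry":0,"rz":0}]' >/dev/null;python3 p.py
```

```text
pos [ 600.3 -288.3   93. ] jaw -81.9 xdir [ 0.002 -0.    -1.   ] F [-0.1 -0.2 -0.5] M [0.01 0.01 0.03] gap 54.5 t 61.1 q7 -1.19
pos [ 600.6 -288.4   92.2] jaw -81.9 xdir [ 0.002 -0.    -1.   ] F [ 0.   0.4 -0.1] M [-0.03 -0.06 -0.05] gap 54.9 t 61.5 q7 -1.19
```

```bash
python3 -m pendant '[{"x":0.03,"y":-0.02,"z":0,"rx":0,"ry":0,"rz":0},{"x":0,"y":0,"z":0,"rx":0,"ry":0,"rz":0},{"x":0,"y":0,"z":0,"rx":0,"ry":0,"rz":0}]' >/dev/null;python3 p.py
```

```text
pos [ 600.6 -288.4   92.1] jaw -81.9 xdir [ 0.004 -0.001 -1.   ] F [0.3 0.  5.7] M [ 0.05 -0.04  0.02] gap 54.5 t 61.8 q7 -1.19
```

Contact at 92.1, which matches the third level. Release, lift and retreat, then check everything.

```bash
python3 -m pendant '[{"x":0,"y":0,"z":0,"rx":0,"ry":0,"rz":0},{"x":0,"y":0,"z":0,"rx":0,"ry":0,"rz":0},{"x":0,"y":0,"z":0,"rx":0,"ry":0,"rz":0},{"x":0,"y":0,"z":0,"rx":0,"ry":0,"rz":0}]' 0.75 ;
python3 -m pendant '[{"x":-0.4,"y":0,"z":0,"rx":0,"ry":0,"rz":0},{"x":-0.8,"y":0,"z":0,"rx":0,"ry":0,"rz":0},{"x":-1,"y":0,"z":0,"rx":0,"ry":0,"rz":0},{"x":0,"y":-1,"z":0,"rx":0,"ry":0,"rz":0},{"x":0,"y":-1,"z":0.4,"rx":0,"ry":0,"rz":0}]' >/dev/null
python3 -m pendant '[{"x":0,"y":-1,"z":1,"rx":0,"ry":0,"rz":0},{"x":0,"y":-1,"z":1,"rx":0,"ry":0,"rz":0},{"x":0,"y":0,"z":1,"rx":0,"ry":0,"rz":0},{"x":0,"y":0,"z":0.5,"rx":0,"ry":0,"rz":0},{"x":0,"y":0,"z":0,"rx":0,"ry":0,"rz":0}]'
python3 - <<'E'
from h import *
r=ctrl.capture('top');print(fit(r,'box',598,-288,8,84));show(r,'t9.png',(305,150,465,275),5)
r=ctrl.capture('side');show(r,'s9.png',(290,150,470,290),4.4)
E
python3 p.py
```

```text
time: 62.15
position: [599.1, -288.3, 89.9]
orientation: [1.105, 1.273, -1.104]
force: [-0.5, 0.4, 0.2]
finger_gap: 75.4
time: 63.15
position: [468.6, -459.1, 177.3]
orientation: [1.108, 1.269, -1.11]
force: [-0.3, 0.3, 0.1]
finger_gap: 74.8
(np.float64(596.7), np.float64(-291.3), np.float64(8.9), np.float64(37.2))
pos [ 470.9 -453.9  177.9] jaw -81.9 xdir [ 0.001  0.002 -1.   ] F [0.3 0.8 0.3] M [ 0.07 -0.03  0.01] gap 74.6 t 63.2 q7 -0.83
```

View pics/t9.png

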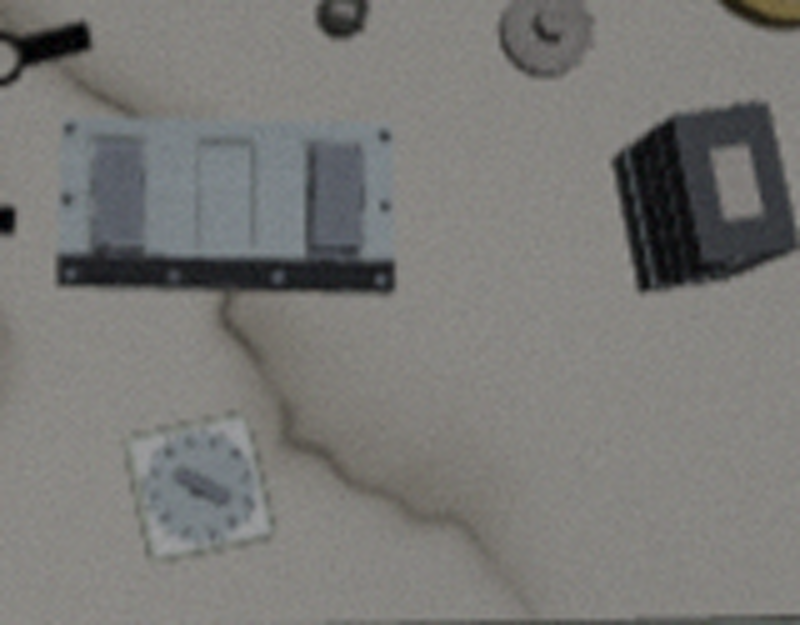

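View pics/s9.png

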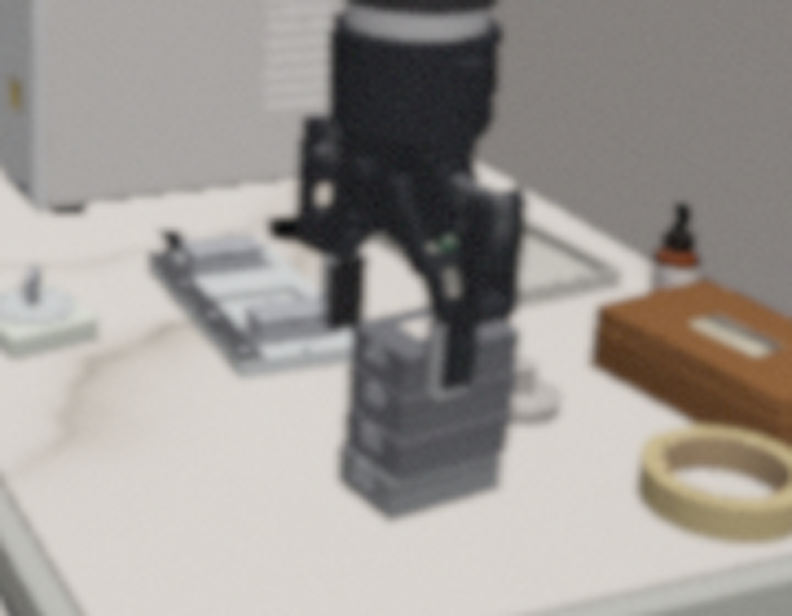

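The stack stands upright and the blocks and the key are in place. In s9 the base's left edge is at x≈345 against the stack's ≈357, so I overlay the pre-stack outline to see whether that is perspective or offset.

```bash
python3 - <<'E'
from h import *
r=ctrl.capture('side');im0=cv2.imread('pics/side0.png')[:,:,::-1]
r0=dict(r);r0['pixels']=im0
b=fit(r0,'box',597,-288,8);print(b)
K=6;im=cv2.resize(r['pixels'][:,:,::-1],None,fx=K,fy=K,interpolation=cv2.INTER_CUBIC)
for z,c in((0,(0,0,255)),(28,(0,255,0)),(56,(0,255,0)),(84,(0,255,0))):
    cv2.polylines(im,[np.int32((hull(r,'box',b[0],b[1],np.radians(b[2]),z)+.5)*K)],1,c,1)
cv2.imwrite('pics/ov.png',im[K*210:K*275,K*355:K*425])
E
```

```text
(np.float64(598.7), np.float64(-281.6), np.float64(9.1), np.float64(51.6))
```

View pics/ov.png

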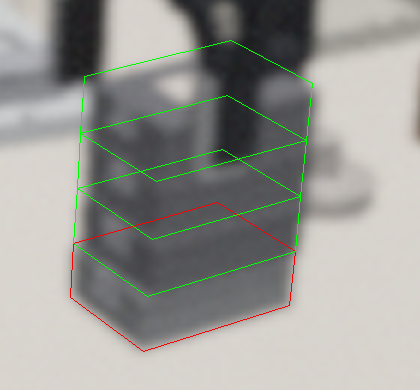

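The stack's left edge sits about 1.5 px (3–4 mm) to the right of the base outline. I move the arm clear and measure each level numerically.

```bash
python3 -m pendant '[{"x":-1,"y":-1,"z":0,"rx":0,"ry":0,"rz":0},{"x":-1,"y":-1,"z":0,"rx":0,"ry":0,"rz":0},{"x":-1,"y":-1,"z":0,"rx":0,"ry":0,"rz":0},{"x":-0.5,"y":-1,"z":0,"rx":0,"ry":0,"rz":0},{"x":0,"y":-0.5,"z":0,"rx":0,"ry":0,"rz":0}]'
python3 - <<'E'
from h import *
r=ctrl.capture('side');g=cv2.GaussianBlur(r['pixels'].astype(float).mean(2),(0,0),.6)
show(r,'s10.png',(355,205,425,275),8)
# left / right silhouette edges per level: horizontal scan at mid-height of each level vs model centred on base fit
b=(598.7,-281.6,9.1)
P=SH['box']
for k in range(4):
    h=hull(r,'box',b[0],b[1],np.radians(b[2]),28*k)
    l=h[h[:,0]<h[:,0].min()+1.5].mean(0);rt=h[h[:,0]>h[:,0].max()-1.5].mean(0)
    out=[]
    for e in(l,rt):
        u=np.arange(e[0]-7,e[0]+7,.1);line=cv2.remap(g.astype(np.float32),u.astype(np.float32)[None],np.full((1,len(u)),e[1],np.float32),1)[0]
        d=np.abs(np.gradient(line));out.append(round(float(u[d.argmax()]-e[0]),2))
    print(k,l.round(1),rt.round(1),'edge minus model px',out)
print(project(r,[[598,-282,40],[608,-282,40],[598,-272,40]]))
r=ctrl.capture('top');print(fit(r,'box',598,-288,8,84))
E
```

```text
time: 63.8
position: [304.7, -479.0, 309.0]
orientation: [1.101, 1.264, -1.107]
force: [0.4, -1.0, -0.2]
finger_gap: 74.8
0 [366.5 254.6] [403.2 255.9] edge minus model px [0.1, -0.8]
1 [367.1 245.5] [404.1 246.8] edge minus model px [1.0, 0.0]
2 [367.7 236.3] [405.1 237.6] edge minus model px [1.7, 1.5]
3 [368.3 226.9] [406.  228.2] edge minus model px [1.2, 0.3]
[[385.38863165 246.96211726]
 [388.59124367 246.38424176]
 [383.56223715 245.33546679]]
(np.float64(596.8), np.float64(-291.3), np.float64(8.9), np.float64(36.9))
```

View pics/s10.png

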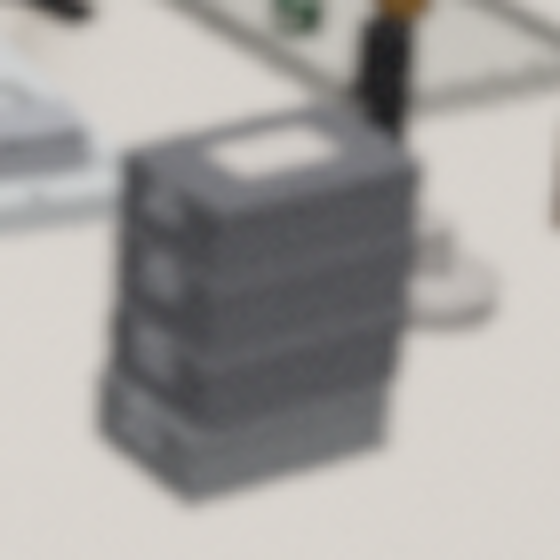

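Every level is within a few mm of the base, inside the 8 mm limit. The arm is clear, so I hand in.

```bash
python3 -c "
from plant import ctrl
print(ctrl.close_job())"
```

```text
the job is handed in; nothing more can be done
None
```

I finished the whole job and handed it in after about 64 s of robot time. No verdict was reported.

- **Blocks:** There were two steel blocks. They went into the +y and −y end pockets, each with its toe slid under the keeper strip until it met the end wall, then the other end brought down. In the end pictures both lie flat. One first landed on the plate between the pockets and was lifted, moved about 2 mm and inserted again.
- **Timer key:** I wound it in two turns of about 220° and 60°. The stop was clear: the torque rose from 0.1 to 4.7 N m. After release the key still pointed where the stop had been felt, to within a few degrees.
- **Boxes:** All three are stacked on the heavy box, with each contact at the expected height. The top camera put them within about 3.5 mm and 2.5° of the base. The side camera disagreed slightly: mostly 2–4 mm, but its scan of the second box came out at about 6 mm. I put that down to blurred edges and didn't correct it, since it is inside the 8 mm limit.
- **Items to leave alone:** The arm did not go near the loupe, the memory stick or the specimen, and they showed no movement in the pictures. I did not measure their positions again at the end.

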